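# Pin the display stand and lay the stone blanks in half-lap courses

## Task

Anchor the wooden display stand first: of the three steel pins take the one that fits, the thickest that still enters the slot in the stand's cover plate, set its tip through the slot, slide it along until it drops into the hole hidden beneath, and push it fully home; the other two pins stay in their blocks. Then lay all the loose 63 mm reddish stone blanks like bricks on the first course that is let into the stand, each lying centred over the joint of the two below and in line with the wall, filling each course of the wall (three, then two, then one) before starting the next. Leave the carved lion, the graver and the pale short blank where they are.

Things in the scene. Friction and masses are not known exactly. Their poses are not given: they have to be found in the camera images.
- stand: Fixed wooden display stand: a bed 276 mm long along its y, 100 mm wide, 26 mm high, origin under its middle, the first course let in flush along its middle line; at its right (-y) end an anchor foot 60 x 124 mm, 46 mm high, with a slotted 12 mm cover plate. Under the plate lies a solid cleat with one hole 16 mm square, deep enough for the pin, in line with the slot's width.
- slot (a point): Middle of the slot at the cover plate's top face, 46 mm above the table. The slot goes right through the plate, 16 mm wide, 50 mm long along this point's y; z up. A tip on the solid cleat stands 14 mm below this point; over the hole it drops. The hole's middle lies anywhere within 17 mm of this point along the slot, new at every start, and is not to be seen.
- bed_1 (a point): Place in the second course of the stand's wall: where the centre of a blank belongs, above a joint of the course below; this point's y runs along the wall, z up. The first course is four fixed blanks (63 x 18 x 18 mm, 67 mm apart along y) let in flush between wooden ledges, 26 mm above the table; bed_1, bed_2, bed_3 follow at 67 mm steps towards +y, 35 mm above the table.
- bed_2 (a point): Place in the second course of the stand's wall: where the centre of a blank belongs, above a joint of the course below; this point's y runs along the wall, z up. See bed_1.
- bed_3 (a point): Place in the second course of the stand's wall: where the centre of a blank belongs, above a joint of the course below; this point's y runs along the wall, z up. See bed_1.
- bed_4 (a point): Place in the third course of the stand's wall: where the centre of a blank belongs, above a joint of the course below; this point's y runs along the wall, z up. 53 mm above the table, half-way between bed_1 and bed_2.
- bed_5 (a point): Place in the third course of the stand's wall: where the centre of a blank belongs, above a joint of the course below; this point's y runs along the wall, z up. 53 mm above the table, half-way between bed_2 and bed_3.
- bed_6 (a point): Place in the fourth course of the stand's wall: where the centre of a blank belongs, above a joint of the course below; this point's y runs along the wall, z up. 71 mm above the table, above the joint of bed_4 and bed_5.
- pin_a_mid (a point): Thin steel pin: round shank 9 mm across and 40 mm long, square head 15 mm wide and 24 mm tall on top, 64 mm in all; this point is half-way up, 32 mm above the tip; z along the pin towards the head. Stands upright in a wooden block. Slack in the slot: leave it.
- pin_b_mid (a point): Steel pin that fits: shank 13 mm across, 40 mm long, tapered tip; square head 20 mm wide, 24 mm tall; 64 mm in all. This point is half-way up: 32 mm above the tip, 8 mm below the head's underside; x, y across the head's flats, z up. Stands in a wooden block 40 x 40 x 42 mm. Fully home the head rests on the cover plate, this point 8 mm below the plate's top.
- pin_c_mid (a point): Thick steel pin: shank 19 mm across, square head 26 mm wide and 24 mm tall, 64 mm in all; this point is half-way up. Stands upright in a wooden block. Does not enter the slot: leave it.
- seat_a (a point): Where the middle of the thin pin belongs in its fixed block (40 x 40 x 42 mm); 34 mm above the table.
- seat_c (a point): Where the middle of the thick pin belongs in its fixed block (40 x 40 x 42 mm); 34 mm above the table.
- blank_1_mid (a point): Loose reddish stone blank, a square stick 63 x 18 x 18 mm, x along its length; this point is its centre. May be absent.
- blank_2_mid (a point): Loose reddish stone blank, a square stick 63 x 18 x 18 mm, x along its length; this point is its centre. May be absent.
- blank_3_mid (a point): Loose reddish stone blank, a square stick 63 x 18 x 18 mm, x along its length; this point is its centre. May be absent.
- blank_4_mid (a point): Loose reddish stone blank, a square stick 63 x 18 x 18 mm, x along its length; this point is its centre. May be absent.
- blank_5_mid (a point): Loose reddish stone blank, a square stick 63 x 18 x 18 mm, x along its length; this point is its centre. May be absent.
- blank_6_mid (a point): Loose reddish stone blank, a square stick 63 x 18 x 18 mm, x along its length; this point is its centre. May be absent.
- lion: Bystander: small carved stone lion, 35 x 42 x 62 mm, origin under its base.
- graver: Bystander: graver lying flat, 134 x 10 x 9 mm, along its y.
- short_blank_mid (a point): Bystander: pale short stone blank 58 x 24 x 19 mm; this point is its centre.

How it is judged (in metres and radians):
On the way, in this order (a step that is already met when the one before it is completed fails the run):
1. the fitting pin is fully home in the hidden hole (z of pin_b_mid in the frame of slot below -0.0055 m and x of pin_b_mid in the frame of slot between -0.004 and 0.004 m and y of pin_b_mid in the frame of slot between -0.024 and 0.024 m and angle between pin_b_mid's own z axis and vertical below 0.15 rad), for 0.2 s.
2. the second course is filled with three blanks (((distance between blank_1_mid and bed_1 below 0.012 m and angle between the x axis of blank_1_mid and the y axis of bed_1, either way round below 0.2 rad) or (distance between blank_2_mid and bed_1 below 0.012 m and angle between the x axis of blank_2_mid and the y axis of bed_1, either way round below 0.2 rad) or (distance between blank_3_mid and bed_1 below 0.012 m and angle between the x axis of blank_3_mid and the y axis of bed_1, either way round below 0.2 rad) or (distance between blank_4_mid and bed_1 below 0.012 m and angle between the x axis of blank_4_mid and the y axis of bed_1, either way round below 0.2 rad) or (distance between blank_5_mid and bed_1 below 0.012 m and angle between the x axis of blank_5_mid and the y axis of bed_1, either way round below 0.2 rad) or (distance between blank_6_mid and bed_1 below 0.012 m and angle between the x axis of blank_6_mid and the y axis of bed_1, either way round below 0.2 rad)) and ((distance between blank_1_mid and bed_2 below 0.012 m and angle between the x axis of blank_1_mid and the y axis of bed_2, either way round below 0.2 rad) or (distance between blank_2_mid and bed_2 below 0.012 m and angle between the x axis of blank_2_mid and the y axis of bed_2, either way round below 0.2 rad) or (distance between blank_3_mid and bed_2 below 0.012 m and angle between the x axis of blank_3_mid and the y axis of bed_2, either way round below 0.2 rad) or (distance between blank_4_mid and bed_2 below 0.012 m and angle between the x axis of blank_4_mid and the y axis of bed_2, either way round below 0.2 rad) or (distance between blank_5_mid and bed_2 below 0.012 m and angle between the x axis of blank_5_mid and the y axis of bed_2, either way round below 0.2 rad) or (distance between blank_6_mid and bed_2 below 0.012 m and angle between the x axis of blank_6_mid and the y axis of bed_2, either way round below 0.2 rad)) and ((distance between blank_1_mid and bed_3 below 0.012 m and angle between the x axis of blank_1_mid and the y axis of bed_3, either way round below 0.2 rad) or (distance between blank_2_mid and bed_3 below 0.012 m and angle between the x axis of blank_2_mid and the y axis of bed_3, either way round below 0.2 rad) or (distance between blank_3_mid and bed_3 below 0.012 m and angle between the x axis of blank_3_mid and the y axis of bed_3, either way round below 0.2 rad) or (distance between blank_4_mid and bed_3 below 0.012 m and angle between the x axis of blank_4_mid and the y axis of bed_3, either way round below 0.2 rad) or (distance between blank_5_mid and bed_3 below 0.012 m and angle between the x axis of blank_5_mid and the y axis of bed_3, either way round below 0.2 rad) or (distance between blank_6_mid and bed_3 below 0.012 m and angle between the x axis of blank_6_mid and the y axis of bed_3, either way round below 0.2 rad))), for 0.2 s.
At the end, for the whole second after the job is handed in: 13 mm pin home (head within 2.5 mm of the plate); each loose 63 mm blank at rest in a bed (centre within 12 mm, length within 0.2 rad of the wall), second course full; the other pins within 8 mm of their seats (all of step 1 and all of step 2 and ((distance between blank_1_mid and bed_1 below 0.012 m and angle between the x axis of blank_1_mid and the y axis of bed_1, either way round below 0.2 rad) or (distance between blank_1_mid and bed_2 below 0.012 m and angle between the x axis of blank_1_mid and the y axis of bed_2, either way round below 0.2 rad) or (distance between blank_1_mid and bed_3 below 0.012 m and angle between the x axis of blank_1_mid and the y axis of bed_3, either way round below 0.2 rad) or (distance between blank_1_mid and bed_4 below 0.012 m and angle between the x axis of blank_1_mid and the y axis of bed_4, either way round below 0.2 rad) or (distance between blank_1_mid and bed_5 below 0.012 m and angle between the x axis of blank_1_mid and the y axis of bed_5, either way round below 0.2 rad) or (distance between blank_1_mid and bed_6 below 0.012 m and angle between the x axis of blank_1_mid and the y axis of bed_6, either way round below 0.2 rad)) and ((distance between blank_2_mid and bed_1 below 0.012 m and angle between the x axis of blank_2_mid and the y axis of bed_1, either way round below 0.2 rad) or (distance between blank_2_mid and bed_2 below 0.012 m and angle between the x axis of blank_2_mid and the y axis of bed_2, either way round below 0.2 rad) or (distance between blank_2_mid and bed_3 below 0.012 m and angle between the x axis of blank_2_mid and the y axis of bed_3, either way round below 0.2 rad) or (distance between blank_2_mid and bed_4 below 0.012 m and angle between the x axis of blank_2_mid and the y axis of bed_4, either way round below 0.2 rad) or (distance between blank_2_mid and bed_5 below 0.012 m and angle between the x axis of blank_2_mid and the y axis of bed_5, either way round below 0.2 rad) or (distance between blank_2_mid and bed_6 below 0.012 m and angle between the x axis of blank_2_mid and the y axis of bed_6, either way round below 0.2 rad)) and ((distance between blank_3_mid and bed_1 below 0.012 m and angle between the x axis of blank_3_mid and the y axis of bed_1, either way round below 0.2 rad) or (distance between blank_3_mid and bed_2 below 0.012 m and angle between the x axis of blank_3_mid and the y axis of bed_2, either way round below 0.2 rad) or (distance between blank_3_mid and bed_3 below 0.012 m and angle between the x axis of blank_3_mid and the y axis of bed_3, either way round below 0.2 rad) or (distance between blank_3_mid and bed_4 below 0.012 m and angle between the x axis of blank_3_mid and the y axis of bed_4, either way round below 0.2 rad) or (distance between blank_3_mid and bed_5 below 0.012 m and angle between the x axis of blank_3_mid and the y axis of bed_5, either way round below 0.2 rad) or (distance between blank_3_mid and bed_6 below 0.012 m and angle between the x axis of blank_3_mid and the y axis of bed_6, either way round below 0.2 rad)) and ((distance between blank_4_mid and bed_1 below 0.012 m and angle between the x axis of blank_4_mid and the y axis of bed_1, either way round below 0.2 rad) or (distance between blank_4_mid and bed_2 below 0.012 m and angle between the x axis of blank_4_mid and the y axis of bed_2, either way round below 0.2 rad) or (distance between blank_4_mid and bed_3 below 0.012 m and angle between the x axis of blank_4_mid and the y axis of bed_3, either way round below 0.2 rad) or (distance between blank_4_mid and bed_4 below 0.012 m and angle between the x axis of blank_4_mid and the y axis of bed_4, either way round below 0.2 rad) or (distance between blank_4_mid and bed_5 below 0.012 m and angle between the x axis of blank_4_mid and the y axis of bed_5, either way round below 0.2 rad) or (distance between blank_4_mid and bed_6 below 0.012 m and angle between the x axis of blank_4_mid and the y axis of bed_6, either way round below 0.2 rad)) and ((distance between blank_5_mid and bed_1 below 0.012 m and angle between the x axis of blank_5_mid and the y axis of bed_1, either way round below 0.2 rad) or (distance between blank_5_mid and bed_2 below 0.012 m and angle between the x axis of blank_5_mid and the y axis of bed_2, either way round below 0.2 rad) or (distance between blank_5_mid and bed_3 below 0.012 m and angle between the x axis of blank_5_mid and the y axis of bed_3, either way round below 0.2 rad) or (distance between blank_5_mid and bed_4 below 0.012 m and angle between the x axis of blank_5_mid and the y axis of bed_4, either way round below 0.2 rad) or (distance between blank_5_mid and bed_5 below 0.012 m and angle between the x axis of blank_5_mid and the y axis of bed_5, either way round below 0.2 rad) or (distance between blank_5_mid and bed_6 below 0.012 m and angle between the x axis of blank_5_mid and the y axis of bed_6, either way round below 0.2 rad)) and ((distance between blank_6_mid and bed_1 below 0.012 m and angle between the x axis of blank_6_mid and the y axis of bed_1, either way round below 0.2 rad) or (distance between blank_6_mid and bed_2 below 0.012 m and angle between the x axis of blank_6_mid and the y axis of bed_2, either way round below 0.2 rad) or (distance between blank_6_mid and bed_3 below 0.012 m and angle between the x axis of blank_6_mid and the y axis of bed_3, either way round below 0.2 rad) or (distance between blank_6_mid and bed_4 below 0.012 m and angle between the x axis of blank_6_mid and the y axis of bed_4, either way round below 0.2 rad) or (distance between blank_6_mid and bed_5 below 0.012 m and angle between the x axis of blank_6_mid and the y axis of bed_5, either way round below 0.2 rad) or (distance between blank_6_mid and bed_6 below 0.012 m and angle between the x axis of blank_6_mid and the y axis of bed_6, either way round below 0.2 rad)) and distance between pin_a_mid and seat_a below 0.008 m and distance between pin_c_mid and seat_c below 0.008 m and linear speed of each of blank_1, blank_2, blank_3, blank_4, blank_5, blank_6 below 0.02 m/s); the robot touches nothing.
It fails at once if a blank is laid on the wall before the pin is home ((((distance between blank_1_mid and bed_1 below 0.012 m and angle between the x axis of blank_1_mid and the y axis of bed_1, either way round below 0.2 rad) and contact force between blank_1 and the fingers below 0.1 N) or ((distance between blank_1_mid and bed_2 below 0.012 m and angle between the x axis of blank_1_mid and the y axis of bed_2, either way round below 0.2 rad) and contact force between blank_1 and the fingers below 0.1 N) or ((distance between blank_1_mid and bed_3 below 0.012 m and angle between the x axis of blank_1_mid and the y axis of bed_3, either way round below 0.2 rad) and contact force between blank_1 and the fingers below 0.1 N) or ((distance between blank_2_mid and bed_1 below 0.012 m and angle between the x axis of blank_2_mid and the y axis of bed_1, either way round below 0.2 rad) and contact force between blank_2 and the fingers below 0.1 N) or ((distance between blank_2_mid and bed_2 below 0.012 m and angle between the x axis of blank_2_mid and the y axis of bed_2, either way round below 0.2 rad) and contact force between blank_2 and the fingers below 0.1 N) or ((distance between blank_2_mid and bed_3 below 0.012 m and angle between the x axis of blank_2_mid and the y axis of bed_3, either way round below 0.2 rad) and contact force between blank_2 and the fingers below 0.1 N) or ((distance between blank_3_mid and bed_1 below 0.012 m and angle between the x axis of blank_3_mid and the y axis of bed_1, either way round below 0.2 rad) and contact force between blank_3 and the fingers below 0.1 N) or ((distance between blank_3_mid and bed_2 below 0.012 m and angle between the x axis of blank_3_mid and the y axis of bed_2, either way round below 0.2 rad) and contact force between blank_3 and the fingers below 0.1 N) or ((distance between blank_3_mid and bed_3 below 0.012 m and angle between the x axis of blank_3_mid and the y axis of bed_3, either way round below 0.2 rad) and contact force between blank_3 and the fingers below 0.1 N) or ((distance between blank_4_mid and bed_1 below 0.012 m and angle between the x axis of blank_4_mid and the y axis of bed_1, either way round below 0.2 rad) and contact force between blank_4 and the fingers below 0.1 N) or ((distance between blank_4_mid and bed_2 below 0.012 m and angle between the x axis of blank_4_mid and the y axis of bed_2, either way round below 0.2 rad) and contact force between blank_4 and the fingers below 0.1 N) or ((distance between blank_4_mid and bed_3 below 0.012 m and angle between the x axis of blank_4_mid and the y axis of bed_3, either way round below 0.2 rad) and contact force between blank_4 and the fingers below 0.1 N) or ((distance between blank_5_mid and bed_1 below 0.012 m and angle between the x axis of blank_5_mid and the y axis of bed_1, either way round below 0.2 rad) and contact force between blank_5 and the fingers below 0.1 N) or ((distance between blank_5_mid and bed_2 below 0.012 m and angle between the x axis of blank_5_mid and the y axis of bed_2, either way round below 0.2 rad) and contact force between blank_5 and the fingers below 0.1 N) or ((distance between blank_5_mid and bed_3 below 0.012 m and angle between the x axis of blank_5_mid and the y axis of bed_3, either way round below 0.2 rad) and contact force between blank_5 and the fingers below 0.1 N) or ((distance between blank_6_mid and bed_1 below 0.012 m and angle between the x axis of blank_6_mid and the y axis of bed_1, either way round below 0.2 rad) and contact force between blank_6 and the fingers below 0.1 N) or ((distance between blank_6_mid and bed_2 below 0.012 m and angle between the x axis of blank_6_mid and the y axis of bed_2, either way round below 0.2 rad) and contact force between blank_6 and the fingers below 0.1 N) or ((distance between blank_6_mid and bed_3 below 0.012 m and angle between the x axis of blank_6_mid and the y axis of bed_3, either way round below 0.2 rad) and contact force between blank_6 and the fingers below 0.1 N)) and not (z of pin_b_mid in the frame of slot below -0.0055 m and x of pin_b_mid in the frame of slot between -0.004 and 0.004 m and y of pin_b_mid in the frame of slot between -0.024 and 0.024 m and angle between pin_b_mid's own z axis and vertical below 0.15 rad)).
It fails at once if the lion, the graver or the short blank is moved more than 3 cm (distance of any of lion, graver, short_blank_mid from where it was at the start of the episode above 0.03 m).
Of blank_1, blank_2, blank_3, blank_4, blank_5, blank_6 only 4 to 6 are there at a start; the rules pass over those that are not, and their reading is None.
At some moment in a run one of blank_1, blank_2, blank_3, blank_4, blank_5, blank_6 may be knocked a few centimetres aside while the robot is not near it.
It also fails if it takes over 210 s, if anything falls off the work surface, if the arm or the gripper's body presses on something with over 40 N, if the wrist force passes 120 N, or if a joint passes its speed limit or range.

## Robot

A 6-joint arm with a two-finger parallel gripper is mounted at the origin on a cart in front of the work surface, level with it; the furniture and walls round the work are solid. World frame = base frame: x ahead of the robot, y to its left, z up, the work surface at z = 0. Lengths are in m, angles in degrees, forces in N, time in s.
With the tool pointing down it reaches from about 0.25 to 0.725 m from the base axis. Payload 9.7 kg.
Tool frame: the origin (TCP) lies at the very end of the fingers, on their centre line; the grasp point (between the pads) lies 19 mm behind it; z points along the fingers, y is the direction in which the jaws open and shut (so a half turn about z gives the same grasp; the last joint's range is limited). The gripper opens to 85 mm and grips with 20 to 120 N. Pads are 22 mm wide; open, the fingers measure 114 mm over their backs; the gripper's body (76 mm by 85 mm) begins 54 mm behind the grasp point. The pads swing forward as they close: fully open they stand 13 mm farther back than shut.
Start: joints at [65.89, 4.979, 10.078, 95.1, 0, 90], TCP at [0.225, 0.502, 0.231] pointing down, gripper open.
Joint ranges: [-179.16, 179.16], [-48.56, 103.87], [-65.8, 70.77], [-126.05, 130.52], [-82.76, 87.17], [-180, 180]. Speed limits (degrees/s): [127.2, 127.2, 147.25, 180, 180, 180].

## Interface

Orientations are given as [roll, pitch, yaw] about the fixed x, y, z axes, in that order (R = Rz(yaw) Ry(pitch) Rx(roll)).
In Python, from workcell import bot, camera, ticket gives the robot as it stands.
- The arm moves only by the shell command python3 -m jog 'ROWS' [FORCE]. ROWS is a JSON object of lists of equal length, an entry for each row: "turn": the turn, a rotation vector about the world's x, y, z each as a share of 8 degrees, from -1 to 1, a list of three; "delta_pos": the shift along the world's x, y, z each as a share of 50 mm, from -1 to 1, a list of three; "hand": the opening, from -1 (shut) to 1 (fully open). A call has exactly 10 rows; each row shifts and turns the commanded pose from where the row before left it; what a row does not reach is not made up. A row lasts 1/10 s, in which the tool goes at most 50 mm and 8.59 degrees, less where a joint would pass 70% of its speed; a pose out of reach is approached as far as the arm can. A call with a number of a shift or a turn outside -1 to 1 is refused whole. A call with a gripper value outside its range is refused whole. The fingers move at their own pace and stop on an object; FORCE is the grip in N (left out, the last holds). Time passes only in rows, so rows that do not move let the fingers close, or fill a call up. It gives the time, the measured TCP pose, the force and the opening at its end, in the units of the state.
- bot.get_obs(): the state, without advancing time (a new reading comes with each control period).
- camera(name): name is "scene" or "side" or "wrist"; returns a dict with "frame" (420x560x3 uint8, red, green, blue), "range_z" (420x560 float32, m along the optical axis (not along the pixel's ray), 0 where there is no reading), "fx", "fy", "cx", "cy" (pixels), "k1" (the pictures are not rectified: a ray, as slopes to the right and down, at radius r is drawn at 1 + k1 r^2 times it, then the intrinsics apply), "extrinsics" (4x4, takes a point from world to camera coordinates); the wrist camera has in their place "mount" (4x4, takes a point from camera to tool coordinates, whose origin is the TCP and whose axes are the flange's). Camera axes: x right, y up, looking along -z (the intrinsics and any distortion apply to the point x, -y, -z); pixel columns grow to the right and rows downward; lengths in m; the calibration is good to about 2 mm. A picture is of the moment at which its call begins: read the wrist's pose just before it.
- ticket.job_done(): hands the job in, once; it reports no verdict.
The state is a dict: "time": time; "q": joint angles; "qd": joint speeds; "joint_efforts": joint torques, N m; "ee_pos": TCP position; "tcp_rot": TCP orientation; "wrist_force": force on the tool from outside, world axes, zero at the start; "torque": the same for the moment, N m; "opening": finger opening in m.
Only numpy, scipy, OpenCV 4.12 (cv2) and the standard library are available. Lean on these libraries where they do the work, as an engineer would, in place of code of your own. Each camera call takes 0.05 s, during which the arm holds its last target.

## Working session

There is one attempt and no reset: what is moved stays moved. The work goes in short steps, Python scripts to look and compute and a shell command to move; the robot and the scene stay as the last step left them, time stands still between calls to the robot, and variables do not carry over. Pictures are saved under pics/ and viewed, and the job is handed in when it is done.

```bash
ls; mkdir -p pics; cat > h.py <<'E'
import numpy as np, cv2
from workcell import bot, camera, ticket
from scipy.spatial.transform import Rotation as R
def grab(name):
    o=bot.get_obs(); c=camera(name)
    if name=='wrist':
        T=np.eye(4);T[:3,:3]=R.from_euler('xyz',o['tcp_rot'],degrees=True).as_matrix();T[:3,3]=o['ee_pos']
        c['c2w']=T@np.array(c['mount'])
    else: c['c2w']=np.linalg.inv(np.array(c['extrinsics']))
    return c
def rays(c,uv):
    uv=np.atleast_2d(np.array(uv,float))
    d=np.stack([(uv[:,0]-c['cx'])/c['fx'],(uv[:,1]-c['cy'])/c['fy']],1)
    s=d.copy()
    for _ in range(20): s=d/(1+c['k1']*(s**2).sum(1,keepdims=True))
    v=np.stack([s[:,0],-s[:,1],-np.ones(len(s))],1)
    return v@c['c2w'][:3,:3].T, c['c2w'][:3,3]
def onplane(c,uv,z):
    v,o=rays(c,uv); return o+v*((z-o[2])/v[:,2])[:,None]
def cloud(c):
    h,w=c['range_z'].shape
    u,v=np.meshgrid(np.arange(w),np.arange(h))
    r,o=rays(c,np.stack([u.ravel(),v.ravel()],1))
    P=o+r*c['range_z'].ravel()[:,None]
    P[c['range_z'].ravel()==0]=np.nan
    return P.reshape(h,w,3)
def save(c,n): cv2.imwrite('pics/'+n+'.png',cv2.cvtColor(c['frame'],cv2.COLOR_RGB2BGR))
E
python3 - <<'E'
from h import *
print(bot.get_obs())
for n in('scene','side','wrist'):
    c=grab(n);save(c,n+'0');print(n,c['fx'],c['k1'],c['c2w'].round(3).tolist())
E
```

```text
pics
{'time': 0.0, 'q': array([6.58896431e+01, 5.01217930e+00, 1.00337550e+01, 9.50990804e+01,
       1.94261860e-04, 8.99989734e+01]), 'qd': array([ 0.15026337, -0.01897604, -0.0491052 ,  0.03205286, -0.03334841,
        0.06733514]), 'joint_efforts': array([-4.83981130e-04, -5.20385492e+01,  4.64803183e+01,  1.64386583e-02,
       -1.01137546e-04, -4.83696880e-06]), 'ee_pos': array([0.22457818, 0.50180979, 0.23056645]), 'tcp_rot': array([-1.79922495e+02, -1.95650390e-04,  1.55890669e+02]), 'wrist_force': array([1.1098922 , 0.31966288, 0.93034978]), 'torque': array([-0.01823349,  0.04130179, -0.00337277]), 'opening': 0.08552810631411549}
scene 468.20517965447766 0.026752403638384204 [[0.524, -0.686, 0.505, 1.185], [0.852, 0.424, -0.308, -0.47], [-0.002, 0.592, 0.806, 1.153], [0.0, 0.0, 0.0, 1.0]]
side 406.32074265307546 -0.1122764762093157 [[-0.992, 0.07, -0.108, 0.421], [-0.128, -0.415, 0.901, 0.838], [0.019, 0.907, 0.421, 0.474], [0.0, 0.0, 0.0, 1.0]]
wrist 307.5316275995766 -0.059943442879914766 [[0.408, -0.869, -0.279, 0.153], [0.913, 0.388, 0.127, 0.534], [-0.002, -0.306, 0.952, 0.373], [0.0, 0.0, 0.0, 1.0]]
```

View pics/scene0.png

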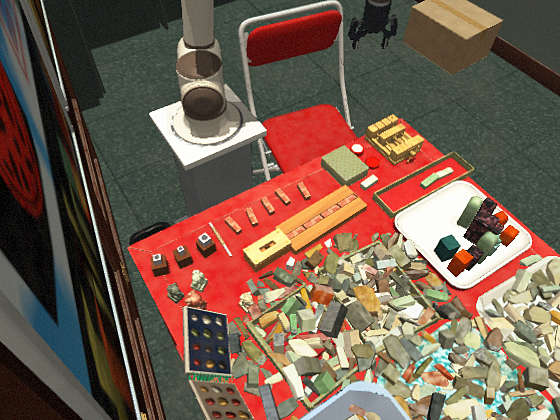

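View pics/side0.png

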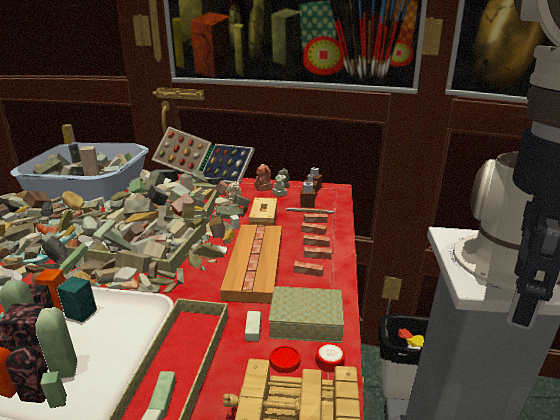

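View pics/wrist0.png

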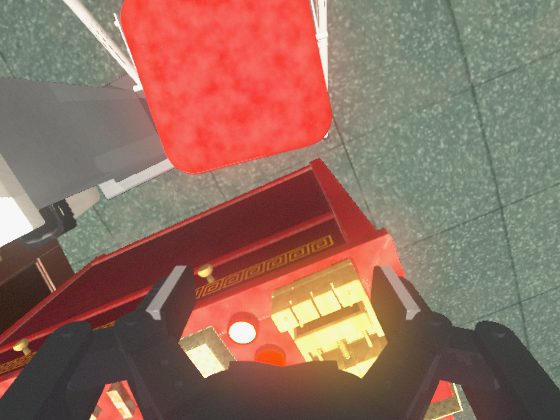

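The scene view shows five reddish blanks at (233,225) to (304,190), the stand from (250,250) to (360,195), and the three pins at (157,262), (182,254) and (205,243). The graver is at (220,237) and the pale blank at (369,181). Next I'll enlarge these.

```bash
python3 - <<'E'
from h import *
c=grab('scene');f=cv2.cvtColor(c['frame'],cv2.COLOR_RGB2BGR)
cv2.imwrite('pics/sz.png',cv2.resize(f[165:310,135:380],None,fx=3.2,fy=3.2,interpolation=cv2.INTER_CUBIC))
P=cloud(c)
def cl(mask,zr):
    m=mask&(P[...,2]>zr[0])&(P[...,2]<zr[1])
    return m
hsv=cv2.cvtColor(c['frame'],cv2.COLOR_RGB2HSV)
for n,u,v in [('b',233,225),('b',250,217),('b',267,208),('b',284,198),('b',304,190),('pin',157,258),('pin',182,250),('pin',205,238),('slot',265,245),('table',200,220),('standtop',330,200),('short',369,181),('grav',220,237)]:
    print(n,u,v,P[v,u].round(4),hsv[v,u], np.nanmax(P[v-5:v+6,u-5:u+6,2]).round(4))
E
```

```text
b 233 225 [ 0.4584 -0.1445  0.0196] [ 11 125 250] 0.0239
b 250 217 [ 0.4603 -0.0875  0.0208] [  8 148 255] 0.0241
b 267 208 [ 0.4572 -0.026   0.0189] [  7 163 191] 0.0224
b 284 198 [0.449  0.0407 0.0144] [  9 165 239] 0.0243
b 304 190 [0.4561 0.1105 0.0157] [ 12 128 249] 0.0234
pin 157 258 [ 0.4773 -0.3845  0.0693] [ 20  20 113] 0.0708
pin 182 250 [ 0.4886 -0.3165  0.0676] [ 19  19 190] 0.0701
pin 205 238 [ 0.4867 -0.2455  0.0677] [ 27  25 111] 0.0724
slot 265 245 [ 0.5793 -0.1076  0.0413] [ 14 125 106] 0.0505
table 200 220 [ 0.38   -0.2156  0.0039] [  2 195 242] 0.0062
standtop 330 200 [0.5359 0.1513 0.0246] [ 16 167 249] 0.0328
short 369 181 [0.5404 0.2985 0.0269] [ 30  22 252] 0.0269
grav 220 237 [ 0.4673 -0.1939  0.0064] [ 18 108 227] 0.0143
```

View pics/sz.png

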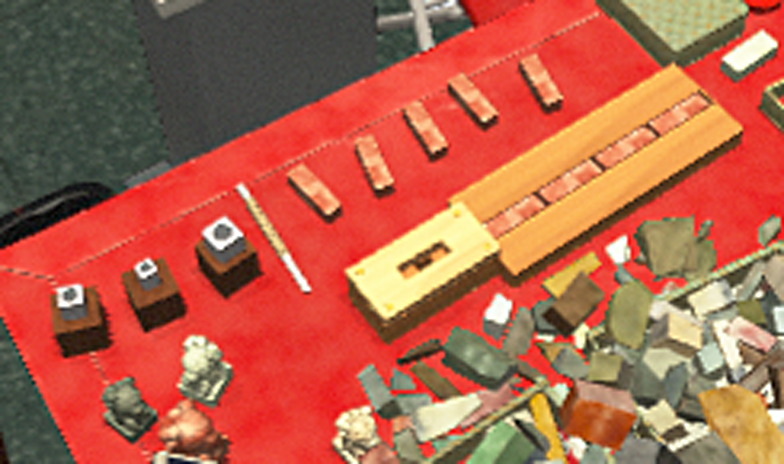

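```bash
python3 -m jog '{"turn":[[0,0,0.5],[0,0,0.5],[0,0,0.5],[0,0,0.5],[0,0,0.5],[0,0,0.5],[0,0,0],[0,0,0],[0,0,0],[0,0,0]],"delta_pos":[[0.25,-0.85,0.1],[0.25,-0.85,0.1],[0.25,-0.85,0.1],[0.25,-0.85,0.1],[0.25,-0.85,0.1],[0.25,-0.85,0.1],[0.25,-0.85,0.1],[0.25,-0.85,0.1],[0.25,-0.85,0.1],[0.25,-0.85,0.1]],"hand":[1,1,1,1,1,1,1,1,1,1]}' 40
python3 -m jog '{"turn":[[0,0,0],[0,0,0],[0,0,0],[0,0,0],[0,0,0],[0,0,0],[0,0,0],[0,0,0],[0,0,0],[0,0,0]],"delta_pos":[[0.25,-0.85,0.1],[0.25,-0.85,0.1],[0.25,-0.85,0.1],[0.25,-0.85,0.1],[0.25,-0.85,0.1],[0,0,0],[0,0,0],[0,0,0],[0,0,0],[0,0,0]],"hand":[1,1,1,1,1,1,1,1,1,1]}' 40
python3 - <<'E'
from h import *
print(bot.get_obs()['q'])
c=grab('wrist');save(c,'w1')
E
```

```text
time: 1.2
ee_pos: [0.3497, 0.0753, 0.2816]
tcp_rot: [180.0, 0.0, 179.9]
wrist_force: [1.4, 0.6, -0.1]
opening: 0.0856
time: 2.2
ee_pos: [0.4121, -0.1345, 0.3065]
tcp_rot: [-180.0, 0.0, 180.0]
wrist_force: [0.3, -0.2, -1.0]
opening: 0.0855
[-1.80809623e+01 -8.41768121e+00  5.54743060e+00  1.03935845e+02
  3.67508692e-03 -1.80716076e+01]
```

View pics/w1.png

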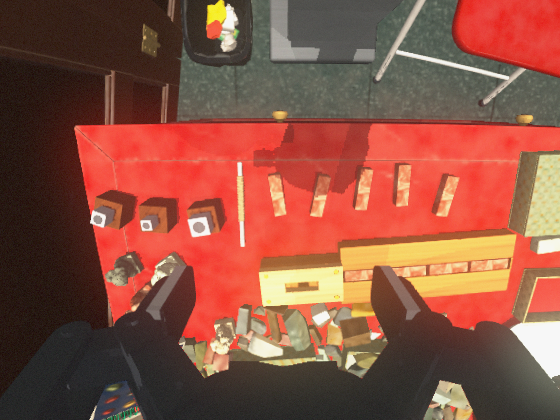

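```bash
cat > det.py <<'E'
from h import *
def blanks(c,zt=0.018,roi=None,area=(150,1500)):
    hsv=cv2.cvtColor(c['frame'],cv2.COLOR_RGB2HSV).astype(int)
    H,S,V=hsv[...,0],hsv[...,1],hsv[...,2]
    m=((S<185)&(H<40)|(H>=4)&(H<40)&(S<210))&(V>60)
    m=m.astype(np.uint8)*255
    m=cv2.morphologyEx(m,cv2.MORPH_OPEN,np.ones((3,3)))
    return m
E
python3 - <<'E'
from det import *
c=grab('wrist')
m=blanks(c)
f=cv2.cvtColor(c['frame'],cv2.COLOR_RGB2BGR)
a=cv2.resize(f[150:310,80:330],None,fx=3.2,fy=3.2,interpolation=cv2.INTER_CUBIC)
cv2.imwrite('pics/wz1.png',a)
a=cv2.resize(f[150:310,250:520],None,fx=2.9,fy=2.9,interpolation=cv2.INTER_CUBIC)
cv2.imwrite('pics/wz2.png',a)
cv2.imwrite('pics/wm.png',m)
P=cloud(c)
hsv=cv2.cvtColor(c['frame'],cv2.COLOR_RGB2HSV)
for u,v in [(100,214),(150,222),(202,225),(277,195),(320,197),(364,188),(403,185),(446,195),(300,270),(420,250)]:
    print(u,v,P[v,u].round(4),hsv[v,u])
E
```

```text
100 214 [ 0.4631 -0.3808  0.0665] [ 18   5 246]
150 222 [ 0.4744 -0.3132  0.0664] [  8  21 235]
202 225 [ 0.4791 -0.2434  0.0647] [  7  51 181]
277 195 [ 0.4503 -0.1435  0.0178] [ 20  92 247]
320 197 [ 0.4535 -0.0809  0.017 ] [ 21  81 247]
364 188 [ 0.4397 -0.0176  0.0179] [ 18  98 247]
403 185 [0.4352 0.0394 0.0173] [ 16 105 247]
446 195 [0.4505 0.107  0.0156] [ 15 116 247]
300 270 [ 0.5578 -0.1096  0.0447] [ 28  90 247]
420 250 [0.5345 0.0744 0.0267] [ 23 147 247]
```

View pics/wz1.png

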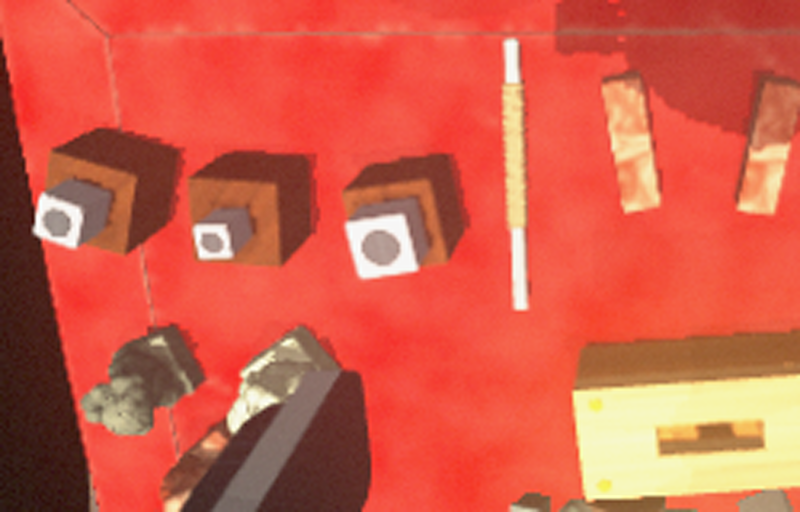

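View pics/wz2.png

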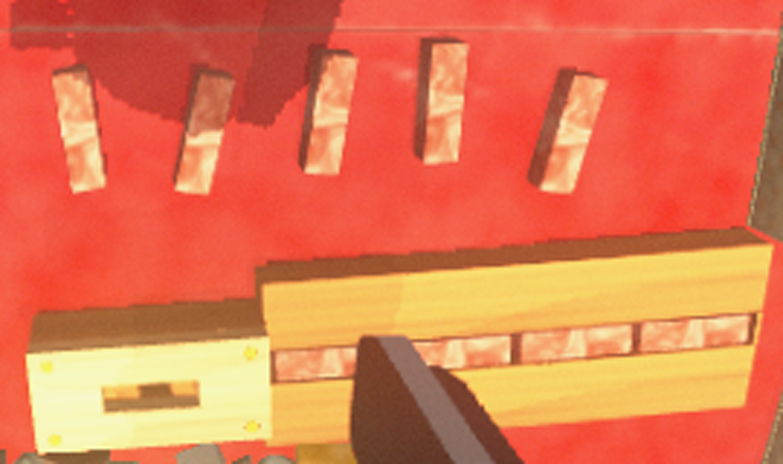

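View pics/wm.png

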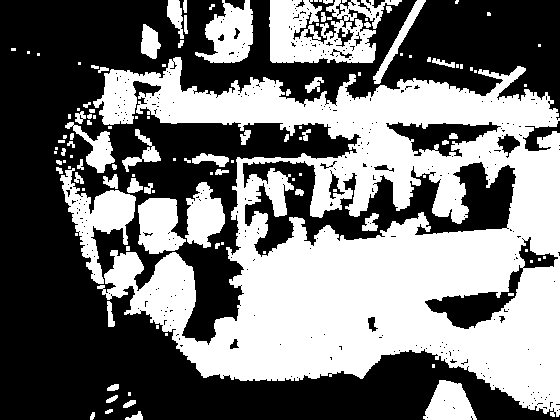

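```bash
cat > det.py <<'E'
from h import *
def rect(c,mask,z,amin=40):
    out=[]
    for k in cv2.findContours(mask.astype(np.uint8),cv2.RETR_EXTERNAL,cv2.CHAIN_APPROX_NONE)[0]:
        if cv2.contourArea(k)<amin: continue
        w=onplane(c,k[:,0,:],z)[:,:2]
        (x,y),(a,b),t=cv2.minAreaRect((w*1000).astype(np.float32))
        # pixel contours go through pixel centres: size is short by ~1 px
        if a<b: a,b,t=b,a,t+90
        t=(t+90)%180-90
        out.append((round(x/1e3,4),round(y/1e3,4),round(a,1),round(b,1),round(t,1),k[:,0].mean(0).round().tolist()))
    return out
def heads(c,P):
    h=cv2.cvtColor(c['frame'],cv2.COLOR_RGB2HSV)
    m=(h[...,1]<60)&(h[...,2]>150)&(P[...,2]>0.056)&(P[...,2]<0.08)
    m=cv2.morphologyEx(m.astype(np.uint8),cv2.MORPH_CLOSE,np.ones((9,9)))
    return m
def blankmask(c,P,zt,tol=0.007):
    h=cv2.cvtColor(c['frame'],cv2.COLOR_RGB2HSV).astype(int)
    g=c['frame'].astype(int)
    m=(abs(P[...,2]-zt)<tol)&(h[...,2]>70)
    return cv2.morphologyEx(m.astype(np.uint8),cv2.MORPH_OPEN,np.ones((3,3)))
E
python3 - <<'E'
from det import *
c=grab('wrist');P=cloud(c)
f=c['frame']
print('heads',*rect(c,heads(c,P),0.066),sep='\n')
m=blankmask(c,P,0.018)
h=cv2.cvtColor(f,cv2.COLOR_RGB2HSV)
for u in range(262,295,2): print(u,h[195,u],P[195,u,2].round(4))
cv2.imwrite('pics/bm.png',m*255)
# slot
g=cv2.cvtColor(f,cv2.COLOR_RGB2GRAY)
roi=np.zeros(g.shape,bool);roi[275:300,268:338]=1
m=roi&(g<165)
print(g[287,268:338])
print('slot',*rect(c,m,0.046,20),sep='\n')
E
```

```text
heads
(0.842, -0.4038, 24.1, 21.8, -16.2, [130.0, 416.0])
(0.7947, 0.1372, 37.3, 21.2, 49.0, [442.0, 397.0])
(0.6848, -0.2349, 24.5, 15.5, 73.1, [219.0, 348.0])
(0.5578, -0.3156, 25.8, 9.9, -51.7, [157.0, 277.0])
(0.4781, -0.3191, 14.8, 13.0, -89.8, [146.0, 225.0])
(0.4805, -0.2474, 25.8, 25.7, -81.5, [199.0, 226.0])
(0.4696, -0.3853, 20.0, 19.8, 69.1, [98.0, 219.0])
262 [  2 185 246] 0.0006
264 [  2 185 245] -0.0003
266 [  3 189 245] 0.0001
268 [  3 180 246] 0.0004
270 [  2 182 242] 0.0004
272 [ 21  74 247] 0.0172
274 [ 17 103 247] 0.0178
276 [ 19  97 247] 0.0167
278 [ 20  91 247] 0.0171
280 [ 21  84 247] 0.0178
282 [ 21  83 247] 0.0171
284 [  4 181 182] -0.0006
286 [  2 182 246] -0.0009
288 [  3 177 246] 0.0004
290 [  2 185 246] -0.0011
292 [  3 185 246] 0.0008
294 [  2 181 246] -0.001
[242 242 242 242 242 242 242 242 242 242 242 242 242 242 242 242 241 215
 171 162 164 166 153 152 152 149 156 153 152 149 135 130 134 131 137 137
 132 133 135 134 133 133 134 133 133 134 135 136 138 137 161 231 238 238
 238 238 238 237 237 237 237 237 237 237 237 237 237 236 237 237]
slot
(0.5847, -0.1066, 48.5, 14.5, -86.0, [302.0, 288.0])
```

View pics/bm.png

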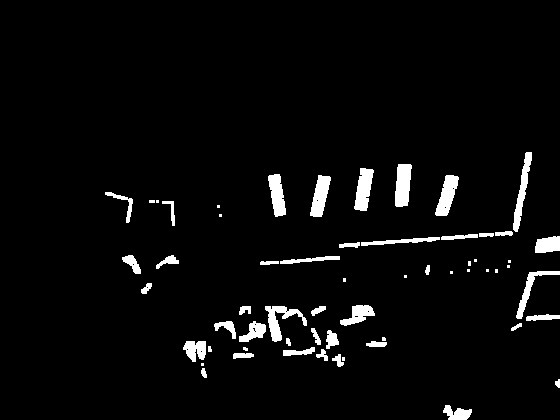

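```bash
python3 - <<'E'
from det import *
c=grab('wrist');P=cloud(c)
m=blankmask(c,P,0.018);m[:, :230]=0;m[:150]=0;m[230:]=0;m[:,480:]=0
print('blanks',*rect(c,m,0.018),sep='\n')
c=grab('scene');P=cloud(c)
hm=heads(c,P);hm[:, :140]=0;hm[:,230:]=0;hm[:220]=0;hm[265:]=0
print('heads scene',*rect(c,hm,0.066,10),sep='\n')
E
python3 -m jog '{"turn":[[0,0,-0.3],[0,0,-0.3],[0,0,-0.3],[0,0,-0.3],[0,0,-0.3],[0,0,-0.3],[0,0,-0.3],[0,0,-0.3],[0,0,-0.21],[0,0,0]],"delta_pos":[[0.115,-0.5,-0.37],[0.115,-0.5,-0.37],[0.115,-0.5,-0.37],[0.115,-0.5,-0.37],[0.115,-0.5,-0.37],[0.115,-0.5,-0.37],[0.115,-0.5,-0.37],[0.115,-0.5,-0.37],[0.115,-0.5,-0.37],[0.115,-0.5,-0.37]],"hand":[0,0,0,0,0,0,0,0,0,0]}' 60
python3 - <<'E'
from h import *
c=grab('wrist');save(c,'w2')
print(bot.get_obs()['ee_pos'])
E
```

```text
blanks
(0.4511, 0.1064, 62.3, 22.3, -7.1, [446.0, 195.0])
(0.4522, -0.0817, 62.9, 19.1, -10.5, [320.0, 196.0])
(0.4506, -0.1439, 63.0, 17.9, 9.1, [277.0, 195.0])
(0.4417, -0.0187, 62.9, 19.6, -4.5, [364.0, 189.0])
(0.4356, 0.0384, 62.8, 20.5, 2.2, [403.0, 185.0])
heads scene
(0.4719, -0.3842, 18.7, 18.5, 66.6, [157.0, 257.0])
(0.4811, -0.3183, 14.3, 13.1, -89.4, [180.0, 249.0])
(0.4831, -0.2477, 24.8, 24.5, 10.6, [204.0, 238.0])
time: 3.45
ee_pos: [0.4698, -0.3865, 0.1204]
tcp_rot: [180.0, -0.0, 158.9]
wrist_force: [0.6, 0.4, 1.5]
opening: 0.0427
[ 0.46932747 -0.38867045  0.11631966]
```

View pics/w2.png

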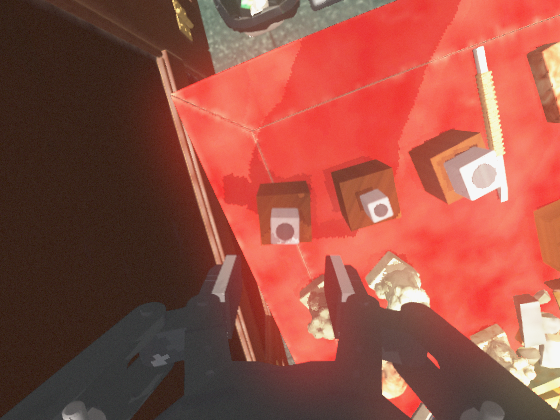

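The pin B head sits at (285,232), in line with the jaws at columns 225 and 340. I'll re-measure it from this closer view.

```bash
python3 - <<'E'
from det import *
o=bot.get_obs();print(o['ee_pos'].round(4),o['tcp_rot'].round(2))
c=grab('wrist');P=cloud(c)
hm=heads(c,P);hm[255:]=0
print('heads',*rect(c,hm,0.066,100),sep='\n')
E
```

```text
[ 0.4693 -0.3887  0.1163] [179.99  -0.19 158.93]
heads
(0.4687, -0.385, 21.7, 18.7, -20.0, [289.0, 230.0])
(0.4774, -0.3203, 17.3, 14.4, 2.4, [384.0, 210.0])
(0.4794, -0.2504, 30.4, 29.0, 9.9, [486.0, 174.0])
```

```bash
python3 -m jog '{"turn":[[0,0,0],[0,0,0],[0,0,0],[0,0,0],[0,0,0],[0,0,0],[0,0,0],[0,0,0],[0,0,0],[0,0,0]],"delta_pos":[[0.01,0.07,0],[0,0,-0.2],[0,0,-0.2],[0,0,-0.2],[0,0,-0.2],[0,0,-0.2],[0,0,-0.2],[0,0,0],[0,0,0],[0,0,0]],"hand":[0,0,0,0,0,0,0,0,0,0]}' 60
python3 -m jog '{"turn":[[0,0,0],[0,0,0],[0,0,0],[0,0,0],[0,0,0],[0,0,0],[0,0,0],[0,0,0],[0,0,0],[0,0,0]],"delta_pos":[[0,0,-0.04],[0,0,-0.04],[0,0,-0.04],[0,0,-0.04],[0,0,-0.04],[0,0,0],[0,0,0],[0,0,0],[0,0,0],[0,0,0]],"hand":[0,0,0,0,0,0,0,0,0,0]}' 60

```

```text
time: 4.55
ee_pos: [0.4704, -0.3822, 0.0618]
tcp_rot: [-180.0, 0.0, 159.0]
wrist_force: [-0.2, -0.5, 0.6]
opening: 0.0425
time: 5.55
ee_pos: [0.4702, -0.382, 0.0514]
tcp_rot: [-180.0, 0.0, 159.0]
wrist_force: [0.1, 0.0, -0.4]
opening: 0.0425
```

```bash
python3 -m jog '{"turn":[[0,0,0],[0,0,0],[0,0,0],[0,0,0],[0,0,0],[0,0,0],[0,0,0],[0,0,0],[0,0,0],[0,0,0]],"delta_pos":[[0,-0.06,0],[0,0,-0.04],[0,0,-0.04],[0,0,-0.04],[0,0,0],[0,0,0],[0,0,0],[0,0,0],[0,0,0],[0,0,0]],"hand":[0,0,0,0,0,-0.2,-0.4,-0.6,-0.8,-0.8]}' 60

```

```text
time: 6.55
ee_pos: [0.4703, -0.3851, 0.0456]
tcp_rot: [-180.0, 0.0, 159.0]
wrist_force: [-0.4, 0.6, 2.6]
opening: 0.0186
```

```bash
python3 -m jog '{"turn":[[0,0,0],[0,0,0],[0,0,0],[0,0,0],[0,0,0],[0,0,0],[0,0,0],[0,0,0],[0,0,0],[0,0,0]],"delta_pos":[[0,0,0],[0,0,0],[0,0,0],[0,0,0.1],[0,0,0.2],[0,0,0.3],[0,0,0.3],[0,0,0.3],[0,0,0.3],[0,0,0]],"hand":[-1,-1,-1,-1,-1,-1,-1,-1,-1,-1]}' 60
python3 - <<'E'
from h import *
c=grab('wrist');save(c,'w3')
c=grab('side');f=cv2.cvtColor(c['frame'],cv2.COLOR_RGB2BGR)
cv2.imwrite('pics/s3.png',cv2.resize(f[130:290,210:390],None,fx=3.3,fy=3.3,interpolation=cv2.INTER_CUBIC))
E
```

```text
time: 7.55
ee_pos: [0.4711, -0.3857, 0.1235]
tcp_rot: [-179.9, 0.2, 159.0]
wrist_force: [0.8, -0.4, -0.6]
opening: 0.0183
```

View pics/w3.png

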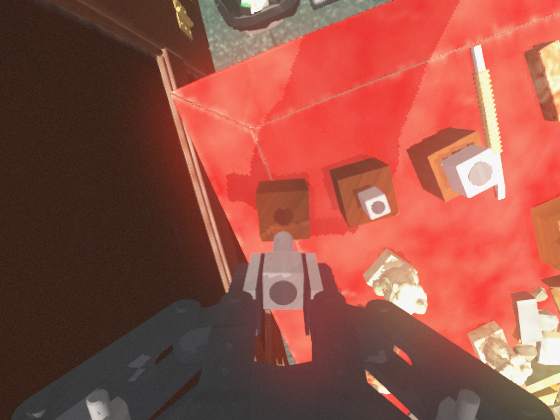

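View pics/s3.png

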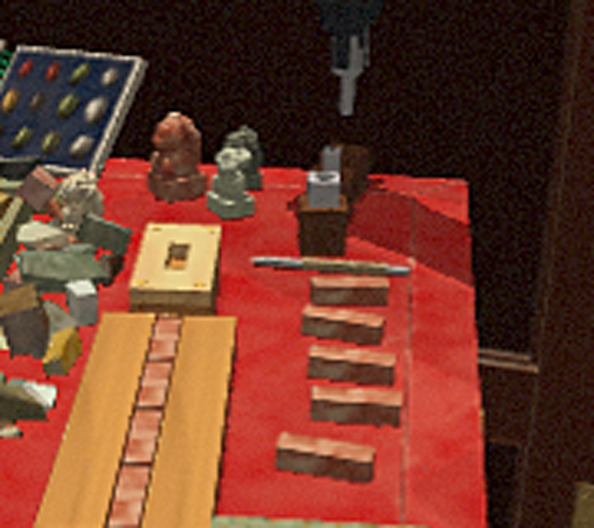

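```bash
python3 -m jog '{"turn":[[0,0,0],[0,0,0.35],[0,0,0.35],[0,0,0.35],[0,0,0.35],[0,0,0.35],[0,0,0.35],[0,0,0.35],[0,0,0.35],[0,0,0.325]],"delta_pos":[[0,0,0.5],[0.14,0.4,0.2],[0.27,0.6,0],[0.27,0.62,0],[0.27,0.62,0],[0.27,0.62,0],[0.27,0.62,0],[0.27,0.62,0],[0.27,0.62,0],[0.26,0.6,0]],"hand":[-1,-1,-1,-1,-1,-1,-1,-1,-1,-1]}' 60
python3 -m jog '{"turn":[[0,0,0],[0,0,0],[0,0,0],[0,0,0],[0,0,0],[0,0,0],[0,0,0],[0,0,0],[0,0,0],[0,0,0]],"delta_pos":[[0,0,-0.3],[0,0,-0.3],[0,0,-0.3],[0,0,-0.1],[0,0,0],[0,0,0],[0,0,0],[0,0,0],[0,0,0],[0,0,0]],"hand":[-1,-1,-1,-1,-1,-1,-1,-1,-1,-1]}' 60
python3 - <<'E'
from h import *
for n in('wrist','scene','side'):
    c=grab(n);f=cv2.cvtColor(c['frame'],cv2.COLOR_RGB2BGR)
    if n=='scene': f=cv2.resize(f[150:310,200:380],None,fx=3.5,fy=3.5,interpolation=cv2.INTER_CUBIC)
    if n=='side': f=cv2.resize(f[120:280,200:380],None,fx=3.5,fy=3.5,interpolation=cv2.INTER_CUBIC)
    cv2.imwrite(f'pics/{n}4.png',f)
E
```

```text
time: 8.65
ee_pos: [0.5847, -0.1175, 0.1542]
tcp_rot: [180.0, -0.1, -175.9]
wrist_force: [0.1, -0.8, -0.6]
opening: 0.0191
time: 9.65
ee_pos: [0.5848, -0.119, 0.1055]
tcp_rot: [-180.0, 0.0, -176.0]
wrist_force: [-0.5, -0.3, -0.3]
opening: 0.0185
```

View pics/wrist4.png

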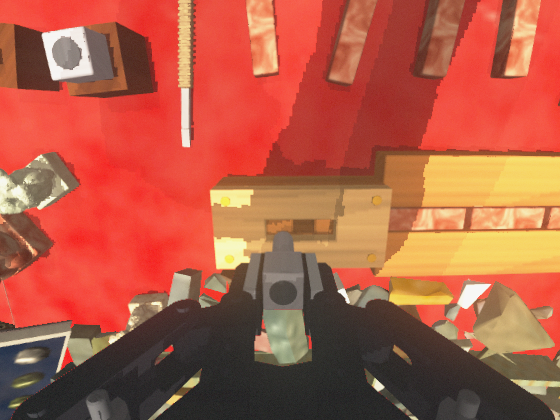

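View pics/scene4.png

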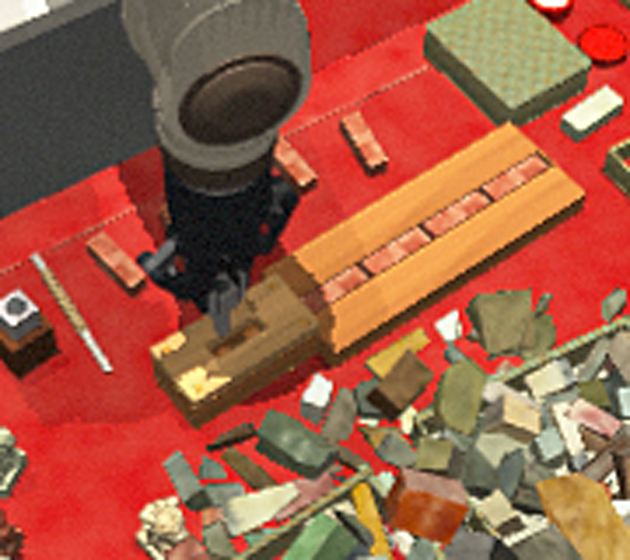

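View pics/side4.png

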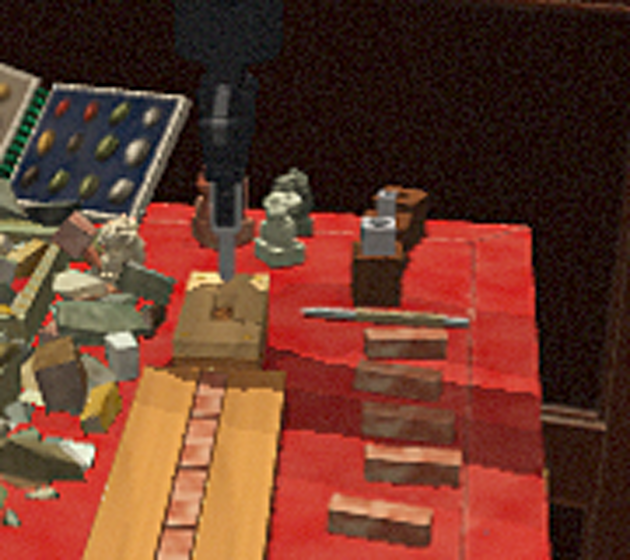

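Wrist view: the pin head is at (285,270), its tip at (283,240), and the slot runs from (265,222) to (337,235). I'll measure all three from this one view.

```bash
python3 - <<'E'
from det import *
o=bot.get_obs();print(o['ee_pos'].round(4))
c=grab('wrist');P=cloud(c)
f=cv2.cvtColor(c['frame'],cv2.COLOR_RGB2BGR)
a=cv2.resize(f[195:315,225:375],None,fx=5,fy=5,interpolation=cv2.INTER_CUBIC);cv2.imwrite('pics/w4z.png',a)
g=cv2.cvtColor(c['frame'],cv2.COLOR_RGB2GRAY)
for u in (270,300,308,316,324,330): print(u,g[210:246,u])
for v in (226,230): print(v,g[v,258:345])
z=o['ee_pos'][2]
print('head ctr',onplane(c,[(285,292)],z+0.0204))
np.save('w4.npy',P)
E
```

```text
[ 0.5847 -0.119   0.1053]
270 [160 156 157 155 155 158 158 156 148 134 122 118 118 117 132 145 145 144
 146 143 142 142 134 114 114 121 125 129 126 126 133 140 151 171 173 175]
300 [153 154 153 152 153 154 151 149 145 124 101  94  92  88  91  90  95  92
  94  95  95  91  90 103 111 113 113 116 115 116 125 141 160 168 172 174]
308 [153 150 150 150 150 150 147 152 140 120  95  96  89  87  89  90  96  90
  90  95  90  89  92 105 113 117 116 116 116 115 124 144 158 168 173 174]
316 [150 151 151 153 151 152 149 148 141 130 129 132 136 134 136 135 136 133
 135 130 131 122 107 106 106 120 122 116 117 116 124 141 154 169 171 172]
324 [150 152 152 149 150 147 146 148 141 137 144 144 143 141 147 146 142 143
 139 143 140 129 108 108 109 121 121 121 120 120 129 155 176 188 180 171]
330 [153 149 150 148 145 146 150 150 146 132 119 113 103 106 104 102  97  97
 100 108 126 125 115  97 109 114 114 116 114 111 128 144 158 168 171 170]
226 [166 166 164 168 168 162 151 130 126 130 145 147 145 144 146 145 147 147
 146 144 145 146 146 144 145 145 132 130 131 128 129 131 132 119 125 103
  93  93  96  95  94  93  95  96  95  94  95  89  93  93  96  94  95  94
  90  86 114 121 136 141 143 143 142 143 143 142 142 143 144 143 142 107
  97  96  97 102 109 111 156 168 185 183 184 183 186 184 183]
230 [165 165 166 163 165 160 153 134 126 127 138 146 142 143 143 145 143 142
 136 130 131 132 133 122 121 118 117 123 128 123 124 126 126 115 107  92
  90  90  92  90  94  94  95  94  90  90  92  94  93  92  90  92  92  91
  93  88 112 115 131 138 143 139 139 142 138 140 140 142 142 140 125 124
 126 116 101 105 114 119 156 167 179 178 178 180 181 177 178]
head ctr [[ 0.58484019 -0.11802214  0.12571372]]
```

View pics/w4z.png

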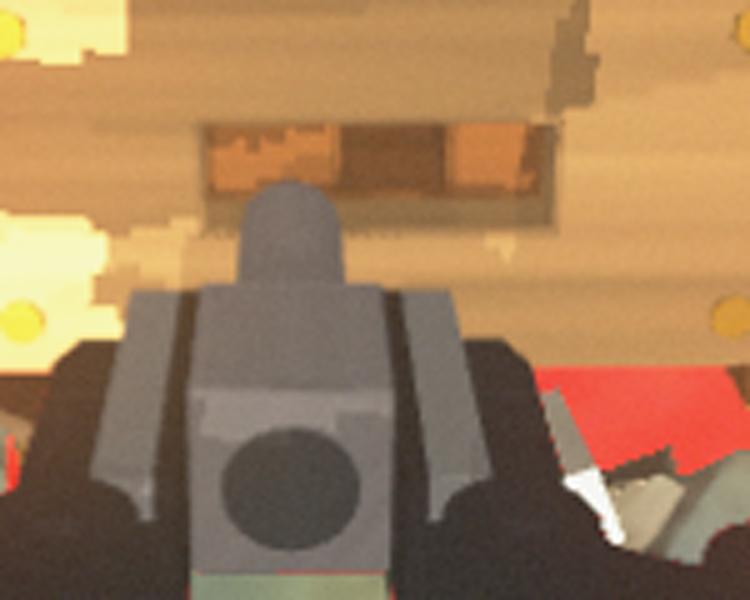

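```bash
python3 - <<'E'
from det import *
o=bot.get_obs()
c=grab('wrist')
q=onplane(c,[(264.5,219.3),(335.5,219.3),(335.5,240.8),(264.5,241),(300,219.2),(300,241)],0.046);print(q.round(4),q[:4].mean(0),np.linalg.norm(q[4]-q[5]))
print('hole at z.032',onplane(c,[(293,225),(314,225)],0.032).round(4))
P=np.load('w4.npy');print(P[222:231,296:312:3,2].round(3),P[222:229,320:326:2,2].round(3))
z=o['ee_pos'][2]
# head top corners zoom (188,390),(392,388),(392,572),(188,572)
z4=np.array([(188,390),(392,388),(392,572),(188,572)])/5+[225,195]-0.4
p=onplane(c,z4,z+0.0204);print(p.round(4),p.mean(0)-o['ee_pos'])
E
```

```text
[[ 0.5789 -0.1323  0.046 ]
 [ 0.5755 -0.0829  0.046 ]
 [ 0.5917 -0.0809  0.046 ]
 [ 0.5954 -0.1315  0.046 ]
 [ 0.5771 -0.1076  0.046 ]
 [ 0.5936 -0.1062  0.046 ]] [ 0.5853619  -0.10688485  0.046     ] 0.016519446500347153
hole at z.032 [[ 0.587  -0.1113  0.032 ]
 [ 0.5859 -0.0956  0.032 ]]
[[0.006 0.006 0.006 0.006 0.006 0.009]
 [0.008 0.008 0.009 0.008 0.008 0.01 ]
 [0.012 0.011   nan 0.011 0.011 0.011]
 [0.013 0.014 0.014 0.013 0.014 0.013]
 [0.016 0.015 0.016 0.016 0.015 0.016]
 [0.017 0.017 0.017 0.017 0.017 0.017]
 [0.02  0.02  0.021 0.019 0.021 0.02 ]
 [0.021 0.022 0.021 0.021 0.023 0.022]
 [0.024 0.025 0.024 0.024 0.024 0.025]] [[0.032 0.032 0.032]
 [0.032 0.031 0.032]
 [0.031 0.032 0.032]
 [0.032 0.031 0.031]
 [0.032 0.031 0.032]
 [0.032 0.03  0.032]
 [0.03  0.032 0.031]]
[[ 0.5755 -0.1289  0.1257]
 [ 0.574  -0.1107  0.1257]
 [ 0.5935 -0.1089  0.1257]
 [ 0.5948 -0.128   0.1257]] [-0.00021325 -0.00019608  0.0204    ]
```

The depth picture shows the hole: about 16 mm wide, centred near y = -0.1035, roughly 3 mm to +y of the slot middle. I'll enter the slot short of it, then slide.

```bash
python3 -m jog '{"turn":[[0,0,0],[0,0,0],[0,0,0],[0,0,0],[0,0,0],[0,0,0],[0,0,0],[0,0,0],[0,0,0],[0,0,0]],"delta_pos":[[0.036,0,0],[0,0,-0.1],[0,0,-0.1],[0,0,-0.1],[0,0,-0.06],[0,0,-0.06],[0,0,-0.06],[0,0,0],[0,0,0],[0,0,0]],"hand":[-1,-1,-1,-1,-1,-1,-1,-1,-1,-1]}' 80

```

```text
time: 10.9
ee_pos: [0.5866, -0.119, 0.0815]
tcp_rot: [-180.0, 0.0, -176.0]
wrist_force: [-0.3, -0.4, -0.3]
opening: 0.0179
```

```bash
python3 -m jog '{"turn":[[0,0,0],[0,0,0],[0,0,0],[0,0,0],[0,0,0],[0,0,0],[0,0,0],[0,0,0],[0,0,0],[0,0,0]],"delta_pos":[[0,0,-0.06],[0,0.05,-0.04],[-0.004,0.05,0],[-0.004,0.05,0],[-0.004,0.05,0],[-0.004,0.05,0],[-0.004,0.05,0],[0,0,-0.06],[0,0,-0.06],[0,0,0]],"hand":[-1,-1,-1,-1,-1,-1,-1,-1,-1,-1]}' 80

```

```text
time: 11.9
ee_pos: [0.5852, -0.104, 0.0696]
tcp_rot: [180.0, -0.0, -176.0]
wrist_force: [-0.8, 0.1, -1.2]
opening: 0.0181
```

```bash
python3 -m jog '{"turn":[[0,0,0],[0,0,0],[0,0,0],[0,0,0],[0,0,0],[0,0,0],[0,0,0],[0,0,0],[0,0,0],[0,0,0]],"delta_pos":[[0,0,-0.06],[0,0,-0.06],[0,0,-0.06],[0,0,-0.06],[0,0,-0.06],[0,0,-0.04],[0,0,-0.04],[0,0,0],[0,0,0],[0,0,0]],"hand":[-1,-1,-1,-1,-1,-1,-1,-1,-1,-1]}' 80

```

```text
time: 12.9
ee_pos: [0.5855, -0.104, 0.0514]
tcp_rot: [-180.0, 0.0, -176.0]
wrist_force: [-0.3, -0.0, -0.2]
opening: 0.0182
```

```bash
python3 -m jog '{"turn":[[0,0,0],[0,0,0],[0,0,0],[0,0,0],[0,0,0],[0,0,0],[0,0,0],[0,0,0],[0,0,0],[0,0,0]],"delta_pos":[[0,0,-0.03],[0,0,-0.03],[0,0,0],[0,0,0],[0,0,0],[0,0,0],[0,0,0],[0,0,0],[0,0,0],[0,0,0]],"hand":[-1,-1,-1,-1,-1,-1,-1,-1,-1,-1]}' 80

```

```text
time: 13.9
ee_pos: [0.5857, -0.104, 0.0496]
tcp_rot: [-180.0, 0.1, -176.0]
wrist_force: [-3.2, 0.9, 8.9]
opening: 0.0181
```

```bash
python3 -m jog '{"turn":[[0,0,0],[0,0,0],[0,0,0],[0,0,0],[0,0,0],[0,0,0],[0,0,-0.25],[0,0,-0.25],[0,0,0],[0,0,0]],"delta_pos":[[0,0,0],[0,0,0],[0,0,0],[0,0,0.2],[0,0,0.6],[0,0,0.9],[0,0.3,0.8],[-0.4,0.5,0.6],[-0.6,0.5,0.4],[-0.6,0.6,0.3]],"hand":[-0.3,-0.1,-0.1,-0.1,-0.1,-0.1,-0.1,-0.1,-0.1,-0.1]}' 40
python3 -m jog '{"turn":[[0,0,0],[0,0,0],[0,0,0],[0,0,0],[0,0,0],[0,0,0],[0,0,0],[0,0,0],[0,0,0],[0,0,0]],"delta_pos":[[-0.6,0.6,0],[-0.6,0.6,0],[-0.4,0.6,0],[0,0,0],[0,0,0],[0,0,0],[0,0,0],[0,0,0],[0,0,0],[0,0,0]],"hand":[-0.1,-0.1,-0.1,-0.1,-0.1,-0.1,-0.1,-0.1,-0.1,-0.1]}' 40
python3 - <<'E'
from h import *
c=grab('wrist');save(c,'w5')
E
```

```text
time: 14.9
ee_pos: [0.5048, -0.0085, 0.2405]
tcp_rot: [-180.0, 0.1, 180.0]
wrist_force: [-0.9, -0.1, -0.9]
opening: 0.0386
time: 15.9
ee_pos: [0.4256, 0.0807, 0.2381]
tcp_rot: [-180.0, -0.0, 180.0]
wrist_force: [0.4, -0.2, -0.6]
opening: 0.0383
```

View pics/w5.png

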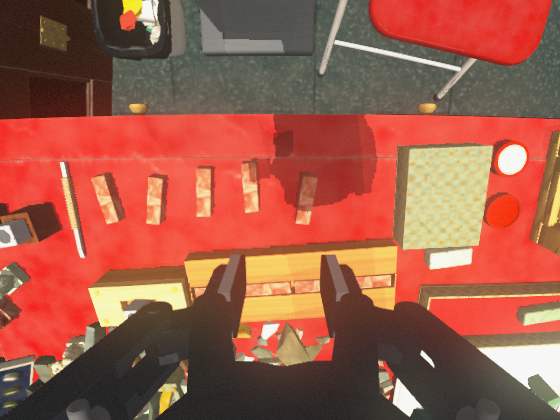

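```bash
python3 - <<'E'
from det import *
c=grab('wrist');P=cloud(c)
f=cv2.cvtColor(c['frame'],cv2.COLOR_RGB2BGR)
cv2.imwrite('pics/w5z.png',cv2.resize(f[235:335,180:405],None,fx=3.5,fy=3.5,interpolation=cv2.INTER_CUBIC))
cv2.imwrite('pics/w5y.png',cv2.resize(f[255:335,85:245],None,fx=4,fy=4,interpolation=cv2.INTER_CUBIC))
m=blankmask(c,P,0.018);m[:, :80]=0;m[:150]=0;m[230:]=0;m[:,330:]=0
for r in rect(c,m,0.018): print(r)
m=(P[...,2]>0.055)&(P[...,2]<0.09);m[:270]=0;m[330:]=0;m[:,:90]=0;m[:,190:]=0
print(m.sum(),np.nanmedian(P[m],0),P[300:325:3,125:150:3,2].round(3))
# scene
c=grab('scene');P=cloud(c);f=cv2.cvtColor(c['frame'],cv2.COLOR_RGB2BGR)
cv2.imwrite('pics/sc5.png',cv2.resize(f[170:280,230:380],None,fx=5,fy=5,interpolation=cv2.INTER_CUBIC))
E
```

```text
(0.4514, -0.0792, 62.5, 19.2, -10.7, [154.0, 200.0])
(0.4517, 0.1082, 62.8, 18.5, -8.3, [305.0, 200.0])
(0.4496, -0.1412, 62.2, 22.1, 8.6, [105.0, 198.0])
(0.4418, -0.0167, 62.2, 18.2, -4.8, [203.0, 192.0])
(0.4357, 0.04, 62.5, 18.3, 2.2, [250.0, 187.0])
159 [ 0.57656687 -0.10629425  0.06729344] [[0.047 0.046 0.046 0.046 0.047 0.048 0.047 0.048 0.035]
 [0.035 0.032 0.052 0.052 0.054 0.054 0.054 0.049 0.286]
 [0.038 0.061 0.062 0.061 0.061 0.06  0.288 0.287 0.29 ]
 [0.066 0.066 0.068 0.068 0.067 0.29  0.289 0.29  0.292]
 [0.07  0.069 0.069 0.069 0.292 0.292 0.291 0.291 0.293]
 [0.069 0.071 0.293 0.294 0.293 0.293 0.293 0.293 0.292]
 [0.047 0.295 0.295 0.295 0.295 0.295 0.295 0.294 0.294]
 [0.296 0.297 0.297 0.297 0.296 0.297 0.296 0.296 0.296]
 [0.298 0.298 0.299 0.297 0.297 0.298 0.298 0.298 0.298]]
```

View pics/w5z.png

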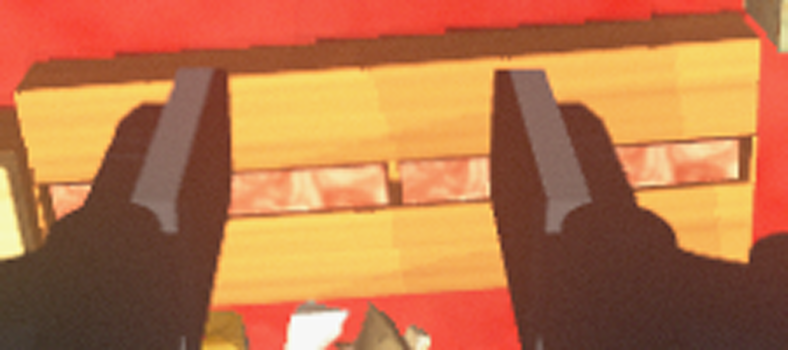

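View pics/w5y.png

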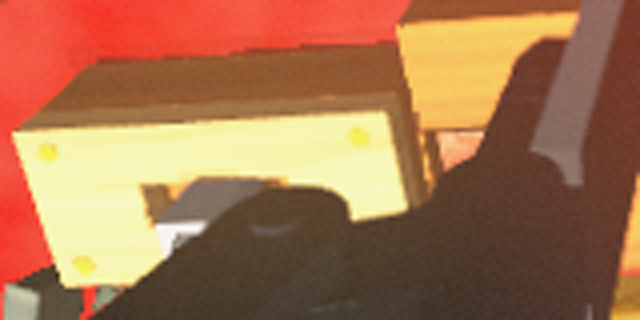

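View pics/sc5.png

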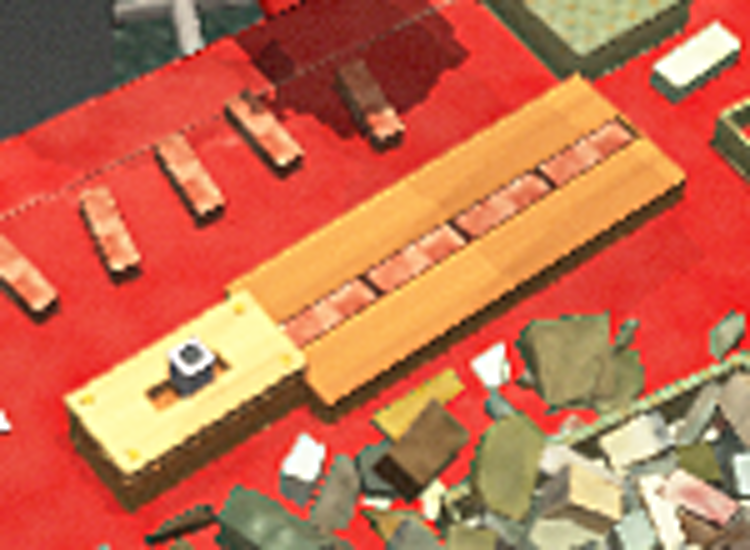

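```bash
python3 - <<'E'
from det import *
c=grab('wrist')
u=lambda p,s,o:(np.array(p,float)+.5)/s-.5+o
print('wrist joint2,end',onplane(c,u([(394,185),(743,160)],3.5,[180,235]),0.026).round(4))
# ledge inner edges at joint
print('edges',onplane(c,u([(385,163),(392,206)],3.5,[180,235]),0.026).round(4))
c=grab('scene')
J=onplane(c,u([(370,285),(458,233),(546,179)],5,[230,170]),0.026);print('scene',J.round(4),np.linalg.norm(np.diff(J,axis=0),axis=1))
print('slot/head scene',onplane(c,u([(192,354)],5,[230,170]),0.070).round(4))
E
```

```text
wrist joint2,end [[0.5696 0.0931 0.026 ]
 [0.5594 0.2251 0.026 ]]
edges [[0.56   0.0896 0.026 ]
 [0.5788 0.0925 0.026 ]]
scene [[0.576  0.0266 0.026 ]
 [0.5724 0.0922 0.026 ]
 [0.5674 0.1608 0.026 ]] [0.06570596 0.06879968]
slot/head scene [[ 0.5865 -0.1021  0.07  ]]
```

The pin head tops out at 0.070, so it is home, and five blanks are found. The two views put bed_2 at about (0.571, 0.0925) with the wall turned 4°. First blank is the one at (0.452, 0.108), going to bed_3.

```bash
python3 -m jog '{"turn":[[0,0,-0.5],[0,0,-0.5],[0,0,0],[0,0,0],[0,0,0],[0,0,0],[0,0,0],[0,0,0],[0,0,0],[0,0,0]],"delta_pos":[[0.26,0.27,-0.3],[0.26,0.27,-0.5],[0,0,-0.7],[0,0,-0.7],[0,0,-0.6],[0,0,-0.5],[0,0,-0.4],[0,0,-0.3],[0,0,0],[0,0,0]],"hand":[-0.1,-0.1,-0.1,-0.1,-0.1,-0.1,-0.1,-0.1,-0.1,-0.1]}' 40

```

```text
time: 17.15
ee_pos: [0.4515, 0.1081, 0.0387]
tcp_rot: [-180.0, -0.0, 172.0]
wrist_force: [0.5, 0.2, 0.2]
opening: 0.0382
```

```bash
python3 -m jog '{"turn":[[0,0,0],[0,0,0],[0,0,0],[0,0,0],[0,0,0],[0,0,0],[0,0,0],[0,0,0],[0,0,0],[0,0,0]],"delta_pos":[[0,0,-0.2],[0,0,-0.2],[0,0,-0.2],[0,0,-0.1],[0,0,0],[0,0,0],[0,0,0],[0,0,0],[0,0,0],[0,0,0]],"hand":[-0.1,-0.1,-0.1,-0.1,-0.1,-0.3,-0.5,-0.7,-0.9,-1]}' 40
python3 -m jog '{"turn":[[0,0,0],[0,0,0],[0,0,0],[0,0,-0.9],[0,0,-0.9],[0,0,-0.9],[0,0,-0.9],[0,0,-0.9],[0,0,-0.9],[0,0,-0.9]],"delta_pos":[[0,0,0],[0,0,0],[0,0,0.3],[0,0,0.5],[0,0,0.5],[0,0,0.5],[0.4,0.2,0.3],[0.5,0.2,0],[0.5,0.2,0],[0.5,0.2,0]],"hand":[-1,-1,-1,-1,-1,-1,-1,-1,-1,-1]}' 40
python3 - <<'E'
from h import *
c=grab('wrist');save(c,'w6')
E
```

```text
time: 18.15
ee_pos: [0.4519, 0.1081, 0.0038]
tcp_rot: [180.0, 0.1, 172.0]
wrist_force: [-0.9, 0.1, 4.7]
opening: 0.0173
time: 19.15
ee_pos: [0.5473, 0.1484, 0.108]
tcp_rot: [-180.0, -0.0, 121.3]
wrist_force: [0.0, 0.1, -0.3]
opening: 0.0172
```

View pics/w6.png

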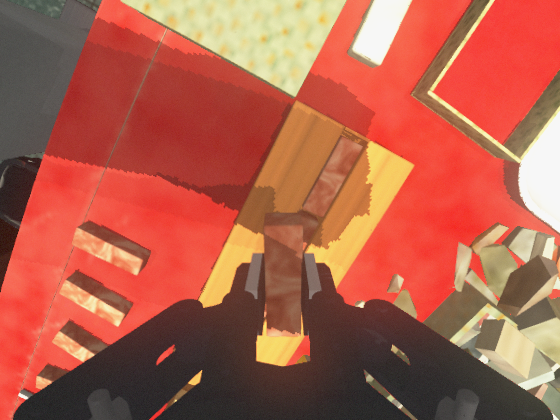

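```bash
python3 -m jog '{"turn":[[0,0,-0.85],[0,0,-0.85],[0,0,-0.85],[0,0,-0.86],[0,0,0],[0,0,0],[0,0,0],[0,0,0],[0,0,0],[0,0,0]],"delta_pos":[[0.1,0.06,0],[0.1,0.06,0],[0.1,0.06,0],[0.08,0.04,0],[0,0,-0.3],[0,0,-0.3],[0,0,-0.3],[0,0,0],[0,0,0],[0,0,0]],"hand":[-1,-1,-1,-1,-1,-1,-1,-1,-1,-1]}' 40
python3 - <<'E'
from h import *
c=grab('wrist');save(c,'w7')
E
```

```text
time: 20.2
ee_pos: [0.5657, 0.1591, 0.0639]
tcp_rot: [180.0, -0.0, 94.4]
wrist_force: [0.8, -0.2, -0.4]
opening: 0.0171
```

View pics/w7.png

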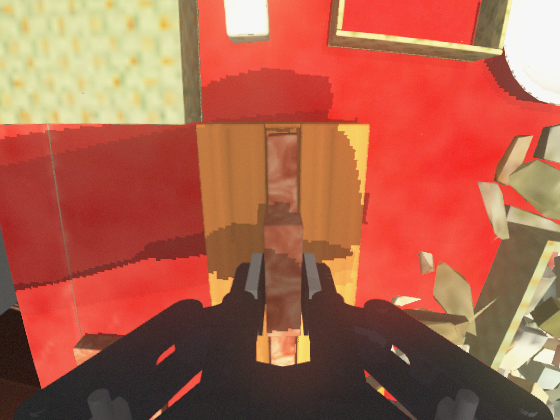

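The blank (columns 264–303) lines up with the let-in course (267–298), so I'll lower it.

```bash
python3 -m jog '{"turn":[[0,0,0],[0,0,0],[0,0,0],[0,0,0],[0,0,0],[0,0,0],[0,0,0],[0,0,0],[0,0,0],[0,0,0]],"delta_pos":[[0,0,-0.2],[0,0,-0.2],[0,0,-0.15],[0,0,-0.08],[0,0,-0.03],[0,0,0],[0,0,0],[0,0,0],[0,0,0],[0,0,0]],"hand":[-1,-1,-1,-1,-1,-1,-1,-1,-1,-1]}' 40
python3 -m jog '{"turn":[[0,0,0],[0,0,0],[0,0,0],[0,0,0],[0,0,0],[0,0,0],[0,0,0.9],[0,0,0.9],[0,0,0.9],[0,0,0.9]],"delta_pos":[[0,0,0],[0,0,0],[0,0,0],[0,0,0],[0,0,0.5],[0,0,0.9],[-0.3,-0.2,0.7],[-0.5,-0.4,0.7],[-0.5,-0.4,0.5],[-0.5,-0.4,0]],"hand":[-0.3,-0.2,-0.1,-0.1,-0.1,-0.1,-0.1,-0.1,-0.1,-0.1]}' 40
python3 -m jog '{"turn":[[0,0,0.9],[0,0,0.9],[0,0,0.9],[0,0,0.9],[0,0,0.9],[0,0,0.9],[0,0,0.9],[0,0,0.55],[0,0,0],[0,0,0]],"delta_pos":[[-0.4,-0.4,0],[-0.2,-0.4,0],[0,-0.2,0],[0,0,0],[0,0,0],[0,0,0],[0,0,0],[0,0,0],[0,0,0],[0,0,0]],"hand":[-0.1,-0.1,-0.1,-0.1,-0.1,-0.1,-0.1,-0.1,-0.1,-0.1]}' 40
cat > look.py <<'E'
from det import *
import sys
c=grab('wrist');save(c,sys.argv[1]);P=cloud(c)
for zt in (0.018,0.044,0.062):
    m=blankmask(c,P,zt,0.006)
    for r in rect(c,m,zt,300):
        if 52<r[2]<70 and 14<r[3]<25: print(zt,r)
print(bot.get_obs()['ee_pos'].round(4),bot.get_obs()['time'])
E
python3 look.py w8
```

```text
time: 21.25
ee_pos: [0.5656, 0.159, 0.0304]
tcp_rot: [180.0, -0.0, 94.3]
wrist_force: [-0.1, -0.0, -1.6]
opening: 0.0175
time: 22.25
ee_pos: [0.4758, 0.0887, 0.1992]
tcp_rot: [179.7, 0.1, 123.4]
wrist_force: [-0.4, 0.5, 0.2]
opening: 0.0383
time: 23.25
ee_pos: [0.4455, 0.039, 0.1954]
tcp_rot: [180.0, 0.0, 177.8]
wrist_force: [0.6, -0.5, 0.0]
opening: 0.0385
0.018 (0.4519, -0.0791, 61.7, 19.6, -8.8, [175.0, 197.0])
0.018 (0.4501, -0.1415, 61.9, 21.5, 8.7, [119.0, 197.0])
0.018 (0.4421, -0.018, 62.3, 17.8, -4.6, [230.0, 186.0])
0.018 (0.436, 0.0398, 61.9, 17.9, 2.1, [284.0, 178.0])
0.044 (0.5629, 0.1567, 61.9, 21.2, -84.7, [394.0, 292.0])
0.062 (0.7116, -0.3366, 67.4, 22.3, -23.4, [6.0, 400.0])
[0.4455 0.039  0.1953] 23.3
```

View pics/w8.png

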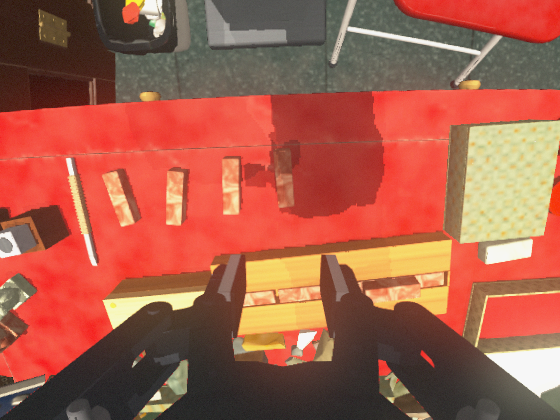

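The first blank sits in bed_3 at (394,292), and the others haven't moved. Next is the blank at (0.436, 0.040), going to bed_2.

```bash
python3 -m jog '{"turn":[[0,0,0.55],[0,0,0],[0,0,0],[0,0,0],[0,0,0],[0,0,0],[0,0,0],[0,0,0],[0,0,0],[0,0,0]],"delta_pos":[[-0.18,0.02,-0.3],[0,0,-0.6],[0,0,-0.6],[0,0,-0.6],[0,0,-0.6],[0,0,-0.4],[0,0,-0.35],[0,0,-0.2],[0,0,-0.15],[0,0,0]],"hand":[-0.1,-0.1,-0.1,-0.1,-0.1,-0.1,-0.1,-0.1,-0.1,-0.1]}' 40

```

```text
time: 24.3
ee_pos: [0.4362, 0.04, 0.0048]
tcp_rot: [-180.0, -0.0, -177.7]
wrist_force: [-0.9, -0.5, 0.1]
opening: 0.0379
```

```bash
python3 -m jog '{"turn":[[0,0,0],[0,0,0],[0,0,0],[0,0,0],[0,0,0],[0,0,0],[0,0,0],[0,0,-0.92],[0,0,-0.92],[0,0,-0.92]],"delta_pos":[[0,0,0],[0,0,0],[0,0,0],[0,0,0],[0,0,0.3],[0,0,0.6],[0,0,0.6],[0,0,0.6],[0.3,0.1,0],[0.3,0.1,0]],"hand":[-0.3,-0.5,-0.8,-1,-1,-1,-1,-1,-1,-1]}' 40
python3 -m jog '{"turn":[[0,0,-0.92],[0,0,-0.92],[0,0,-0.92],[0,0,-0.92],[0,0,-0.92],[0,0,-0.92],[0,0,-0.92],[0,0,-0.92],[0,0,-0.92],[0,0,0]],"delta_pos":[[0.35,0.14,0],[0.35,0.14,0],[0.35,0.14,0],[0.35,0.14,0],[0.35,0.14,0],[0.35,0.15,0],[0,0,-0.2],[0,0,-0.4],[0,0,-0.3],[0,0,0]],"hand":[-1,-1,-1,-1,-1,-1,-1,-1,-1,-1]}' 40
python3 - <<'E'
from h import *
c=grab('wrist');save(c,'w9')
E
```

```text
time: 25.3
ee_pos: [0.4675, 0.0501, 0.1117]
tcp_rot: [179.9, 0.1, 159.9]
wrist_force: [-0.4, -0.2, 0.1]
opening: 0.0171
time: 26.3
ee_pos: [0.5701, 0.0923, 0.0629]
tcp_rot: [-179.8, 0.0, 93.9]
wrist_force: [0.1, -0.2, -0.5]
opening: 0.0173
```

View pics/w9.png

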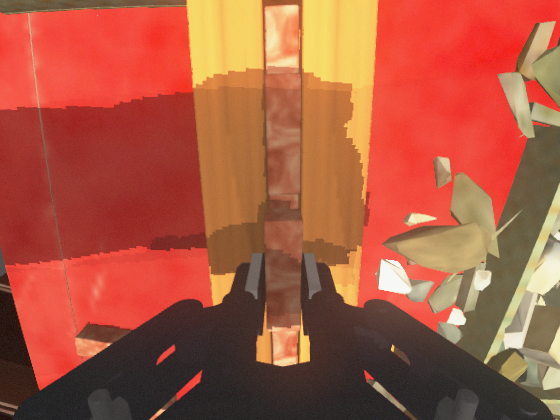

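```bash
python3 -m jog '{"turn":[[0,0,0],[0,0,0],[0,0,0],[0,0,0],[0,0,0],[0,0,0],[0,0,0],[0,0,0],[0,0,0],[0,0,0]],"delta_pos":[[0,0,-0.2],[0,0,-0.2],[0,0,-0.15],[0,0,-0.06],[0,0,-0.02],[0,0,0],[0,0,0],[0,0,0],[0,0,0],[0,0,0]],"hand":[-1,-1,-1,-1,-1,-1,-1,-1,-1,-1]}' 40
python3 -m jog '{"turn":[[0,0,0],[0,0,0],[0,0,0],[0,0,0],[0,0,0],[0,0,0],[0,0,0.9],[0,0,0.9],[0,0,0.9],[0,0,0.9]],"delta_pos":[[0,0,0],[0,0,0],[0,0,0],[0,0,0],[0,0,0.5],[0,0,0.9],[-0.3,-0.2,0.7],[-0.5,-0.4,0.7],[-0.5,-0.4,0.5],[-0.5,-0.4,0]],"hand":[-0.3,-0.2,-0.1,-0.1,-0.1,-0.1,-0.1,-0.1,-0.1,-0.1]}' 40
python3 -m jog '{"turn":[[0,0,0.9],[0,0,0.9],[0,0,0.9],[0,0,0.9],[0,0,0.9],[0,0,0.9],[0,0,0.6],[0,0,0],[0,0,0],[0,0,0]],"delta_pos":[[-0.5,-0.4,0],[-0.3,-0.3,0],[0,-0.2,0],[0,0,0],[0,0,0],[0,0,0],[0,0,0],[0,0,0],[0,0,0],[0,0,0]],"hand":[-0.1,-0.1,-0.1,-0.1,-0.1,-0.1,-0.1,-0.1,-0.1,-0.1]}' 40
python3 look.py w10
```

```text
time: 27.35
ee_pos: [0.5716, 0.0925, 0.0339]
tcp_rot: [180.0, -0.0, 94.0]
wrist_force: [-0.5, -0.4, -0.2]
opening: 0.0171
time: 28.35
ee_pos: [0.4818, 0.0221, 0.2027]
tcp_rot: [179.7, 0.2, 123.1]
wrist_force: [-0.6, -0.4, 0.3]
opening: 0.0385
time: 29.35
ee_pos: [0.4415, -0.0225, 0.1988]
tcp_rot: [-180.0, 0.0, 170.7]
wrist_force: [-0.6, -0.5, 0.5]
opening: 0.0384
0.018 (0.4503, -0.1422, 61.4, 20.3, 9.2, [178.0, 211.0])
0.018 (0.4523, -0.0803, 62.4, 18.5, -10.1, [233.0, 204.0])
0.018 (0.4419, -0.0178, 62.4, 18.0, -4.3, [287.0, 186.0])
0.044 (0.5689, 0.0911, 62.4, 21.2, -85.8, [401.0, 286.0])
0.044 (0.5626, 0.1557, 63.0, 22.2, -85.4, [459.0, 272.0])
[ 0.4415 -0.0225  0.1988] 29.4
```

View pics/w10.png

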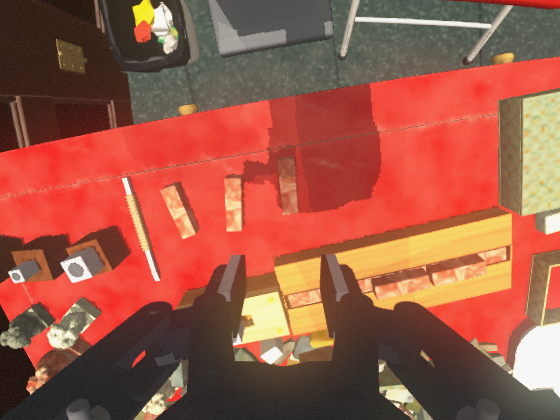

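```bash
python3 -m jog '{"turn":[[0,0,0.6],[0,0,0],[0,0,0],[0,0,0],[0,0,0],[0,0,0],[0,0,0],[0,0,0],[0,0,0],[0,0,0]],"delta_pos":[[0.02,0.09,-0.3],[0,0,-0.6],[0,0,-0.6],[0,0,-0.6],[0,0,-0.6],[0,0,-0.45],[0,0,-0.35],[0,0,-0.25],[0,0,-0.14],[0,0,0]],"hand":[-0.1,-0.1,-0.1,-0.1,-0.1,-0.1,-0.1,-0.1,-0.1,-0.1]}' 40

```

```text
time: 30.4
ee_pos: [0.4422, -0.018, 0.0038]
tcp_rot: [-180.0, -0.1, 175.6]
wrist_force: [-0.3, 0.4, -0.0]
opening: 0.0384
```

```bash
python3 -m jog '{"turn":[[0,0,0],[0,0,0],[0,0,0],[0,0,0],[0,0,0],[0,0,0],[0,0,0],[0,0,-0.85],[0,0,-0.85],[0,0,-0.85]],"delta_pos":[[0,0,0],[0,0,0],[0,0,0],[0,0,0],[0,0,0.3],[0,0,0.6],[0,0,0.6],[0,0,0.6],[0.3,0.1,0],[0.3,0.1,0]],"hand":[-0.3,-0.5,-0.8,-1,-1,-1,-1,-1,-1,-1]}' 40
python3 -m jog '{"turn":[[0,0,-0.85],[0,0,-0.85],[0,0,-0.85],[0,0,-0.85],[0,0,-0.85],[0,0,-0.85],[0,0,-0.85],[0,0,-0.85],[0,0,-0.84],[0,0,0]],"delta_pos":[[0.35,0.11,0],[0.35,0.11,0],[0.35,0.11,0],[0.35,0.11,0],[0.35,0.11,0],[0.32,0.11,0],[0,0,-0.2],[0,0,-0.4],[0,0,-0.3],[0,0,0]],"hand":[-1,-1,-1,-1,-1,-1,-1,-1,-1,-1]}' 40
python3 - <<'E'
from h import *
c=grab('wrist');save(c,'w11')
E
```

```text
time: 31.4
ee_pos: [0.4735, -0.0079, 0.1108]
tcp_rot: [179.9, 0.1, 154.9]
wrist_force: [0.6, 0.3, -1.2]
opening: 0.0173
time: 32.4
ee_pos: [0.5747, 0.025, 0.062]
tcp_rot: [-179.8, -0.0, 94.0]
wrist_force: [-0.3, -0.4, 0.5]
opening: 0.0172
```

View pics/w11.png

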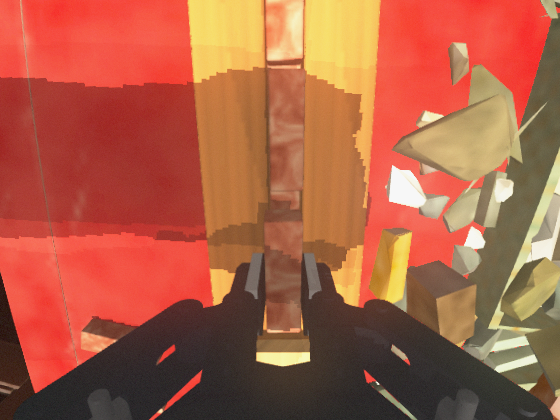

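```bash
python3 -m jog '{"turn":[[0,0,0],[0,0,0],[0,0,0],[0,0,0],[0,0,0],[0,0,0],[0,0,0],[0,0,0],[0,0,0],[0,0,0]],"delta_pos":[[0,0,-0.2],[0,0,-0.2],[0,0,-0.15],[0,0,-0.08],[0,0,-0.04],[0,0,0],[0,0,0],[0,0,0],[0,0,0],[0,0,0]],"hand":[-1,-1,-1,-1,-1,-1,-1,-1,-1,-1]}' 40

```

```text
time: 33.45
ee_pos: [0.5759, 0.025, 0.0313]
tcp_rot: [180.0, -0.0, 94.1]
wrist_force: [-3.2, -0.6, 5.1]
opening: 0.0177
```

```bash
python3 -m jog '{"turn":[[0,0,0],[0,0,0],[0,0,0],[0,0,0],[0,0,0],[0,0,0],[0,0,0.9],[0,0,0.9],[0,0,0.9],[0,0,0.9]],"delta_pos":[[0,0,0],[0,0,0],[0,0,0],[0,0,0],[0,0,0.5],[0,0,0.9],[-0.3,-0.2,0.7],[-0.5,-0.4,0.7],[-0.5,-0.4,0.5],[-0.5,-0.4,0]],"hand":[-0.3,-0.2,-0.1,-0.1,-0.1,-0.1,-0.1,-0.1,-0.1,-0.1]}' 40
python3 -m jog '{"turn":[[0,0,0.9],[0,0,0.9],[0,0,0.9],[0,0,0.9],[0,0,0.9],[0,0,0.9],[0,0,0.6],[0,0,0],[0,0,0],[0,0,0]],"delta_pos":[[-0.5,-0.4,0],[-0.4,-0.3,0],[-0.1,-0.2,0],[0,0,0],[0,0,0],[0,0,0],[0,0,0],[0,0,0],[0,0,0],[0,0,0]],"hand":[-0.1,-0.1,-0.1,-0.1,-0.1,-0.1,-0.1,-0.1,-0.1,-0.1]}' 40
python3 look.py w12
```

```text
time: 34.45
ee_pos: [0.4864, -0.0456, 0.1996]
tcp_rot: [179.7, 0.2, 123.2]
wrist_force: [0.4, 0.4, -0.1]
opening: 0.0386
time: 35.45
ee_pos: [0.436, -0.09, 0.1958]
tcp_rot: [180.0, 0.0, 170.8]
wrist_force: [-1.3, 0.4, 1.1]
opening: 0.0384
0.018 (0.4505, -0.1431, 62.8, 19.0, 9.0, [237.0, 207.0])
0.018 (0.4522, -0.0804, 61.0, 18.1, -9.2, [294.0, 200.0])
0.044 (0.5728, 0.0234, 61.9, 21.8, -85.5, [403.0, 295.0])
[ 0.436  -0.09    0.1958] 35.5
```

View pics/w12.png

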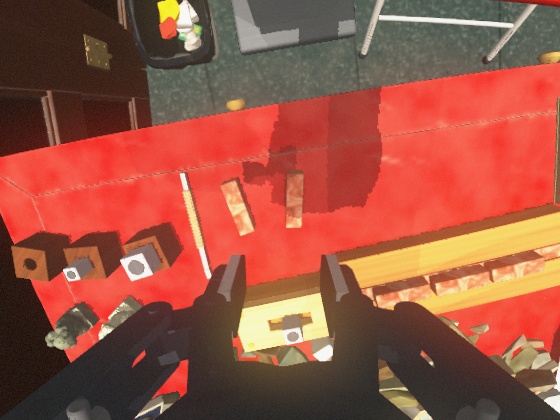

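```bash
python3 -m jog '{"turn":[[0,0,-0.08],[0,0,0],[0,0,0],[0,0,0],[0,0,0],[0,0,0],[0,0,0],[0,0,0],[0,0,0],[0,0,0]],"delta_pos":[[0.33,0.19,-0.3],[0,0,-0.6],[0,0,-0.6],[0,0,-0.6],[0,0,-0.6],[0,0,-0.45],[0,0,-0.3],[0,0,-0.24],[0,0,-0.14],[0,0,0]],"hand":[-0.1,-0.1,-0.1,-0.1,-0.1,-0.1,-0.1,-0.1,-0.1,-0.1]}' 40

```

```text
time: 36.5
ee_pos: [0.4521, -0.0804, 0.0037]
tcp_rot: [-180.0, -0.1, 170.2]
wrist_force: [-0.5, 0.6, 0.6]
opening: 0.0385
```

```bash
python3 -m jog '{"turn":[[0,0,0],[0,0,0],[0,0,0],[0,0,0],[0,0,0],[0,0,0],[0,0,0],[0,0,-0.79],[0,0,-0.79],[0,0,-0.79]],"delta_pos":[[0,0,0],[0,0,0],[0,0,0],[0,0,0],[0,0,0.3],[0,0,0.6],[0,0,0.6],[0,0,0.6],[0.25,0.3,0.1],[0.25,0.3,0.1]],"hand":[-0.3,-0.5,-0.8,-1,-1,-1,-1,-1,-1,-1]}' 40
python3 -m jog '{"turn":[[0,0,-0.8],[0,0,-0.8],[0,0,-0.8],[0,0,-0.8],[0,0,-0.8],[0,0,-0.8],[0,0,-0.8],[0,0,-0.8],[0,0,-0.76],[0,0,0]],"delta_pos":[[0.32,0.36,0],[0.32,0.36,0],[0.32,0.37,0],[0.32,0.37,0],[0.32,0.37,0],[0.32,0.36,0],[0,0,-0.2],[0,0,-0.2],[0,0,-0.2],[0,0,0]],"hand":[-1,-1,-1,-1,-1,-1,-1,-1,-1,-1]}' 40
python3 - <<'E'
from h import *
c=grab('wrist');save(c,'w13');print(bot.get_obs()['ee_pos'])
E
```

```text
time: 37.5
ee_pos: [0.4782, -0.0504, 0.1207]
tcp_rot: [180.0, 0.1, 151.0]
wrist_force: [-0.3, -0.6, -0.9]
opening: 0.0173
time: 38.5
ee_pos: [0.5726, 0.059, 0.0877]
tcp_rot: [-179.9, 0.0, 93.9]
wrist_force: [-0.4, -0.2, -1.0]
opening: 0.0173
[0.57301682 0.05898642 0.08874116]
```

View pics/w13.png

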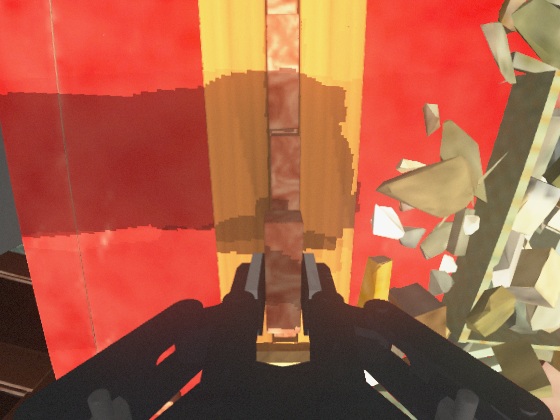

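```bash
python3 - <<'E'
from h import *
c=grab('wrist');print(onplane(c,[(284,131),(284,13),(282,340)],0.044).round(4))
E
python3 -m jog '{"turn":[[0,0,0],[0,0,0],[0,0,0],[0,0,0],[0,0,0],[0,0,0],[0,0,0],[0,0,0],[0,0,0],[0,0,0]],"delta_pos":[[0,0,-0.2],[0,0,-0.2],[0,0,-0.2],[0,0,-0.12],[0,0,-0.06],[0,0,0],[0,0,0],[0,0,0],[0,0,0],[0,0,0]],"hand":[-1,-1,-1,-1,-1,-1,-1,-1,-1,-1]}' 40

```

```text
[[ 0.5683  0.1255  0.044 ]
 [ 0.5637  0.1884  0.044 ]
 [ 0.578  -0.0263  0.044 ]]
time: 39.6
ee_pos: [0.5735, 0.059, 0.0504]
tcp_rot: [180.0, 0.0, 94.0]
wrist_force: [0.9, -0.5, -0.4]
opening: 0.0177
```

```bash
python3 -m jog '{"turn":[[0,0,0],[0,0,0],[0,0,0],[0,0,0],[0,0,0],[0,0,0],[0,0,0],[0,0,0],[0,0,0],[0,0,0]],"delta_pos":[[0,0,-0.035],[0,0,0],[0,0,0],[0,0,0],[0,0,0],[0,0,0],[0,0,0],[0,0,0],[0,0,0.4],[0,0,0.8]],"hand":[-1,-1,-1,-0.6,-0.3,-0.2,-0.1,-0.1,-0.1,-0.1]}' 40
python3 -m jog '{"turn":[[0,0,0.9],[0,0,0.9],[0,0,0.9],[0,0,0.9],[0,0,0.9],[0,0,0.9],[0,0,0.9],[0,0,0.9],[0,0,0.9],[0,0,0.9]],"delta_pos":[[0,0,0.9],[-0.4,-0.4,0.7],[-0.4,-0.6,0.3],[-0.4,-0.6,0],[-0.4,-0.6,0],[-0.4,-0.6,0],[-0.4,-0.6,0],[0,-0.4,0],[0,-0.2,0],[0,0,0]],"hand":[-0.1,-0.1,-0.1,-0.1,-0.1,-0.1,-0.1,-0.1,-0.1,-0.1]}' 40
python3 -m jog '{"turn":[[0,0,0.9],[0,0,0.9],[0,0,0],[0,0,0],[0,0,0],[0,0,0],[0,0,0],[0,0,0],[0,0,0],[0,0,0]],"delta_pos":[[0,0,0],[0,0,0],[0,0,0],[0,0,0],[0,0,0],[0,0,0],[0,0,0],[0,0,0],[0,0,0],[0,0,0]],"hand":[-0.1,-0.1,-0.1,-0.1,-0.1,-0.1,-0.1,-0.1,-0.1,-0.1]}' 40
python3 look.py w14
python3 - <<'E'
from h import *
f=cv2.cvtColor(camera('scene')['frame'],cv2.COLOR_RGB2BGR)
cv2.imwrite('pics/sc14.png',cv2.resize(f[170:280,230:380],None,fx=5,fy=5,interpolation=cv2.INTER_CUBIC))
E
```

```text
time: 40.6
ee_pos: [0.5716, 0.0588, 0.106]
tcp_rot: [-179.7, 0.0, 94.0]
wrist_force: [0.6, -0.7, 0.4]
opening: 0.0385
time: 41.6
ee_pos: [0.4532, -0.1423, 0.2035]
tcp_rot: [-180.0, 0.0, 166.2]
wrist_force: [0.6, 0.8, 0.5]
opening: 0.0383
time: 42.6
ee_pos: [0.4535, -0.141, 0.2035]
tcp_rot: [-180.0, -0.0, -179.6]
wrist_force: [0.1, 0.5, 1.0]
opening: 0.0381
0.018 (0.4508, -0.1437, 62.4, 17.9, 8.7, [281.0, 183.0])
0.044 (0.5731, 0.0228, 62.6, 21.3, -86.3, [423.0, 292.0])
0.062 (0.5709, 0.056, 64.0, 21.6, -86.2, [460.0, 301.0])
[ 0.4535 -0.141   0.2035] 42.65
```

View pics/w14.png

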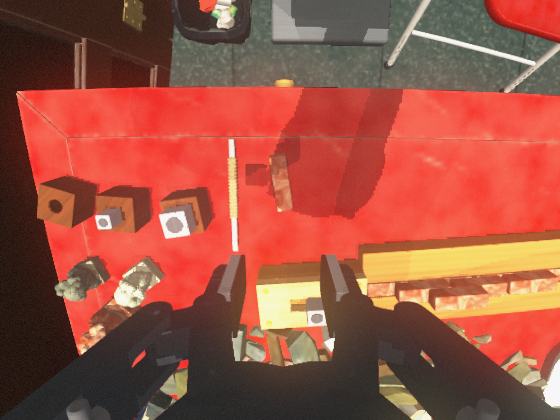

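View pics/sc14.png

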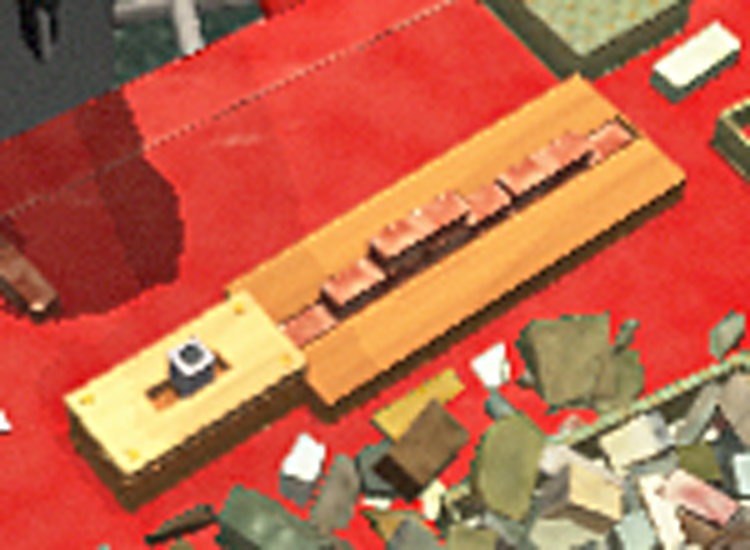

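```bash
python3 -m jog '{"turn":[[0,0,0.7],[0,0,0.35],[0,0,0],[0,0,0],[0,0,0],[0,0,0],[0,0,0],[0,0,0],[0,0,0],[0,0,0]],"delta_pos":[[-0.055,-0.05,-0.3],[0,0,-0.6],[0,0,-0.6],[0,0,-0.6],[0,0,-0.6],[0,0,-0.5],[0,0,-0.35],[0,0,-0.3],[0,0,-0.14],[0,0,0]],"hand":[-0.1,-0.1,-0.1,-0.1,-0.1,-0.1,-0.1,-0.1,-0.1,-0.1]}' 40

```

```text
time: 43.7
ee_pos: [0.4502, -0.1433, 0.0033]
tcp_rot: [180.0, -0.1, -171.2]
wrist_force: [-0.3, -0.5, -0.5]
opening: 0.0385
```

```bash
python3 -m jog '{"turn":[[0,0,0],[0,0,0],[0,0,0],[0,0,0],[0,0,0],[0,0,0],[0,0,0],[0,0,-0.95],[0,0,-0.95],[0,0,-0.95]],"delta_pos":[[0,0,0],[0,0,0],[0,0,0],[0,0,0],[0,0,0.3],[0,0,0.6],[0,0,0.6],[0,0,0.6],[0.2,0.5,0.15],[0.2,0.5,0.15]],"hand":[-0.3,-0.5,-0.8,-1,-1,-1,-1,-1,-1,-1]}' 40
python3 -m jog '{"turn":[[0,0,-0.9],[0,0,-0.9],[0,0,-0.9],[0,0,-0.9],[0,0,-0.9],[0,0,-0.9],[0,0,-0.9],[0,0,-0.9],[0,0,-0.9],[0,0,-0.9]],"delta_pos":[[0.25,0.55,0],[0.25,0.55,0],[0.25,0.55,0],[0.25,0.55,0],[0.25,0.55,0],[0.25,0.55,0],[0.25,0.55,0],[0.22,0.53,0],[0,0,-0.2],[0,0,-0.2]],"hand":[-1,-1,-1,-1,-1,-1,-1,-1,-1,-1]}' 40
python3 - <<'E'
from h import *
c=grab('wrist');save(c,'w15');print(bot.get_obs()['ee_pos'])
E
```

```text
time: 44.7
ee_pos: [0.4713, -0.0934, 0.1254]
tcp_rot: [180.0, 0.1, 165.6]
wrist_force: [0.2, 0.2, -0.4]
opening: 0.017
time: 45.7
ee_pos: [0.5695, 0.1265, 0.1037]
tcp_rot: [180.0, 0.0, 93.8]
wrist_force: [0.1, -0.2, 0.7]
opening: 0.0172
[0.5685974  0.12596811 0.10169992]
```

View pics/w15.png

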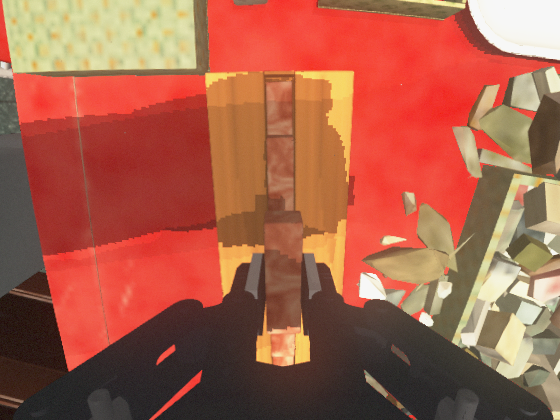

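```bash
python3 -m jog '{"turn":[[0,0,0],[0,0,0],[0,0,0],[0,0,0],[0,0,0],[0,0,0],[0,0,0],[0,0,0],[0,0,0],[0,0,0]],"delta_pos":[[0,0,-0.3],[0,0,-0.3],[0,0,-0.25],[0,0,-0.1],[0,0,-0.05],[0,0,0],[0,0,0],[0,0,0],[0,0,0],[0,0,0]],"hand":[-1,-1,-1,-1,-1,-1,-1,-1,-1,-1]}' 40

```

```text
time: 46.75
ee_pos: [0.5694, 0.1256, 0.0543]
tcp_rot: [180.0, -0.0, 94.0]
wrist_force: [0.2, -0.7, -0.8]
opening: 0.0171
```

```bash
python3 -m jog '{"turn":[[0,0,0],[0,0,0],[0,0,0],[0,0,0],[0,0,0],[0,0,0],[0,0,0],[0,0,0],[0,0,0],[0,0,0]],"delta_pos":[[0,0,-0.06],[0,0,-0.04],[0,0,-0.02],[0,0,0],[0,0,0],[0,0,0],[0,0,0],[0,0,0],[0,0,0],[0,0,0]],"hand":[-1,-1,-1,-1,-1,-1,-1,-1,-1,-1]}' 40
python3 -m jog '{"turn":[[0,0,0],[0,0,0],[0,0,0],[0,0,0],[0,0,0],[0,0,0],[0,0,0],[0,0,0],[0,0,0],[0,0,0]],"delta_pos":[[0,0,0],[0,0,0],[0,0,0],[0,0,0],[0,0,0.4],[0,0,0.7],[0,0,0.9],[0,0,0.9],[-0.4,0,0.5],[-0.6,0,0.4]],"hand":[-0.6,-0.3,-0.2,-0.1,-0.1,-0.1,-0.1,-0.1,-0.1,-0.1]}' 40
python3 -m jog '{"turn":[[0,0,0.9],[0,0,0.9],[0,0,0.9],[0,0,0.9],[0,0,0.9],[0,0,0.9],[0,0,0.9],[0,0,0.9],[0,0,0.9],[0,0,0.9]],"delta_pos":[[-0.8,0,0.4],[-0.7,-0.3,0.4],[-0.5,-0.3,0],[0,-0.5,0],[0,-0.5,0],[0,-0.5,0],[0,-0.3,0],[0,0,0],[0,0,0],[0,0,0]],"hand":[-0.1,-0.1,-0.1,-0.1,-0.1,-0.1,-0.1,-0.1,-0.1,-0.1]}' 40
python3 look.py w16
python3 - <<'E'
from h import *
f=cv2.cvtColor(camera('scene')['frame'],cv2.COLOR_RGB2BGR)
cv2.imwrite('pics/sc16.png',cv2.resize(f[165:310,135:380],None,fx=3.2,fy=3.2,interpolation=cv2.INTER_CUBIC))
f=cv2.cvtColor(camera('side')['frame'],cv2.COLOR_RGB2BGR)
cv2.imwrite('pics/sd16.png',cv2.resize(f[160:310,200:380],None,fx=3.5,fy=3.5,interpolation=cv2.INTER_CUBIC))
E
```

```text
time: 47.75
ee_pos: [0.5693, 0.1255, 0.0491]
tcp_rot: [180.0, -0.0, 94.0]
wrist_force: [-3.4, -1.7, 8.6]
opening: 0.0174
time: 48.75
ee_pos: [0.5197, 0.1255, 0.2394]
tcp_rot: [179.9, -0.0, 94.0]
wrist_force: [-0.2, 0.3, -0.1]
opening: 0.0384
time: 49.75
ee_pos: [0.4192, 0.0053, 0.2779]
tcp_rot: [180.0, -0.0, 166.3]
wrist_force: [-0.5, 0.6, 0.3]
opening: 0.0382
0.044 (0.5629, 0.1565, 62.4, 21.3, -84.9, [417.0, 250.0])
0.062 (0.5667, 0.1234, 61.6, 21.1, -86.2, [397.0, 266.0])
[0.4192 0.0054 0.2779] 49.8
```

View pics/w16.png

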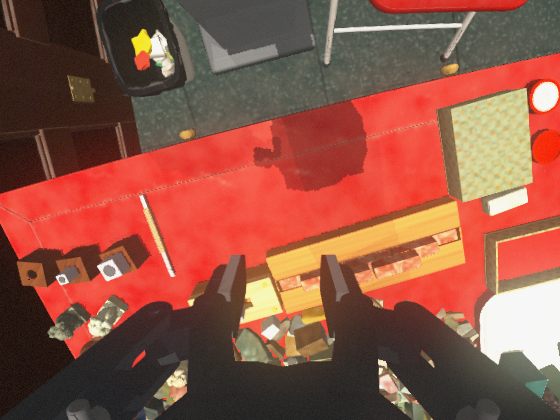

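View pics/sc16.png

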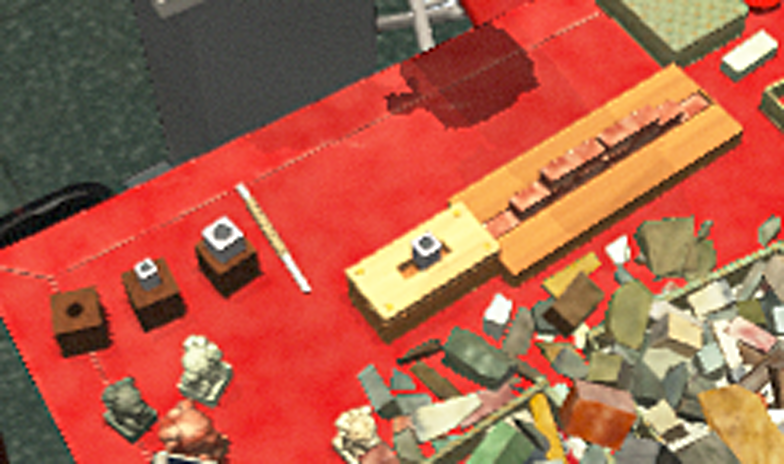

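View pics/sd16.png

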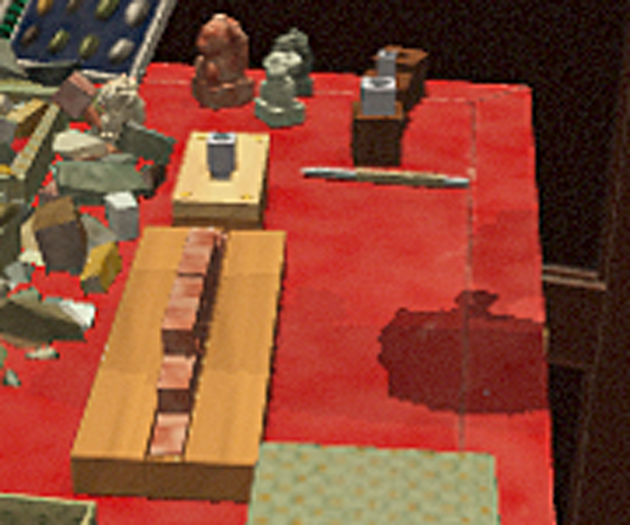

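```bash
python3 - <<'E'
from det import *
c=grab('scene');P=cloud(c)
m=(abs(P[...,0]-0.586)<0.02)&(abs(P[...,1]+0.104)<0.02)&(P[...,2]>0.06)
print('pin head',np.median(P[m],0).round(4),P[m][:,2].max().round(4))
for z,cs in ((0.044,[(.5757,.0257),(.571,.0925),(.5663,.1593)]),(0.062,[(.5733,.0591),(.5687,.1259)])):
    m=(abs(P[...,2]-z)<0.005)&(abs(P[...,0]-0.571)<0.03)&(P[...,1]>-.04)&(P[...,1]<.25)
    for r in rect(c,m,z,8): print(z,r)
    for p in cs:
        n=(np.hypot(P[...,0]-p[0],P[...,1]-p[1])<0.03)&(P[...,2]>0.035)
        print(p,[ (np.abs(P[n][:,2]-q)<0.004).sum() for q in (.044,.062)])
hm=heads(c,P);hm[:, :140]=0;hm[:,230:]=0;hm[:220]=0;hm[265:]=0
print(*rect(c,hm,0.066,10),sep='\n')
ticket.job_done()
E
```

```text
pin head [ 0.5897 -0.1051  0.0695] 0.0749
0.044 (0.5744, 0.0909, 196.3, 21.5, -85.6, [321.0, 215.0])
(0.5757, 0.0257) [np.int64(73), np.int64(55)]
(0.571, 0.0925) [np.int64(25), np.int64(100)]
(0.5663, 0.1593) [np.int64(49), np.int64(40)]
0.062 (0.5753, 0.0914, 129.0, 21.1, -86.1, [323.0, 210.0])
(0.5733, 0.0591) [np.int64(27), np.int64(106)]
(0.5687, 0.1259) [np.int64(22), np.int64(95)]
(0.4811, -0.3183, 14.3, 13.1, -89.4, [180.0, 249.0])
(0.4831, -0.2477, 24.8, 24.5, 10.6, [204.0, 238.0])
the job is handed in; nothing more can be done
```

I anchored the stand with the 13 mm pin and laid all five loose blanks that were there. Three fill the second course (bed_1 to bed_3) and two lie on the third (bed_4 and bed_5). I handed the job in at about 50 s of the 210 s allowed.

**Pin:** I entered the slot, slid the pin about 15 mm to the hole and pushed until the head met the plate with about 9 N. The head's top then measured 70 mm above the table, which is where it should be when fully home.

**Wall:** Before handing in, the scene camera saw the second course as one block 196 mm long and the third as 129 mm. The expected lengths are 197 and 130 mm, and both centres were within about 5 mm of the expected spot, in line with the wall to about half a degree.

**Left alone:** The other two pins measured exactly where they were at the start. The lion, graver and pale blank look unmoved in the last pictures, though I did not measure them.

**Disagreements and loose ends:**
- The scene camera read about 2 mm further in x than the wrist camera throughout. I took bed positions between the two, well inside the 12 mm tolerance.
- The bed_2 blank was released about 3 mm high and dropped onto its bed. It measured in place afterwards.
- The hole was partly visible in the depth picture, so the slide went straight to it and no search was needed.

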